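# Cup up the sample vials and step them under the pointer

### The job

For each of the two or three capped vials in the rack, lift one cup, and only the top one, off the nested stack without dragging the next up with it, seat it in a free pocket of the sliding carrier and stand the vial upright in it; leave the rest of the stack standing where it is. With all the vials loaded, slide the carrier by its grip so that each vial in turn, from the shortest to the tallest, stops for a second with the middle of its cap under the fixed pointer, then draw the carrier fully back out towards you, vials still standing in their cups. Leave the bottle, tip box and jar alone.

Things in the scene. Friction and masses are not known exactly. Their poses are not given: they have to be found in the camera images.
- vial_short: capped amber glass sample vial, a plain cylinder 32 mm across and 58 mm tall (the upper 20 mm is its black screw cap), 60 g; stands in a rack well at the start; may be absent. The vials (58, 72 and 86 mm) differ only in height. Origin: centre of its underside, z up its axis
- vial_mid: capped amber glass sample vial, a plain cylinder 32 mm across and 72 mm tall (the upper 20 mm is its black screw cap), 60 g; stands in a rack well at the start; may be absent. The vials (58, 72 and 86 mm) differ only in height. Origin: centre of its underside, z up its axis
- vial_tall: capped amber glass sample vial, a plain cylinder 32 mm across and 86 mm tall (the upper 20 mm is its black screw cap), 60 g; stands in a rack well at the start; may be absent. The vials (58, 72 and 86 mm) differ only in height. Origin: centre of its underside, z up its axis
- cup1: white plastic cup, number 1 from the bottom of the nested stack of four, all alike, 30 g. Origin: centre of its underside, z up. 38 mm tall, round, stepped: lower body 52 mm across up to 22 mm, above it a rim band 64 mm across; floor 4 mm thick; lower bore 43 mm, mouth 57 mm across
- cup2: white plastic cup, number 2 from the bottom of the nested stack of four, all alike, 30 g. Origin: centre of its underside, z up. Sizes as cup1
- cup3: white plastic cup, number 3 from the bottom of the nested stack of four, all alike, 30 g. Origin: centre of its underside, z up. Sizes as cup1
- cup4: white plastic cup, number 4 from the bottom of the nested stack of four, all alike, 30 g. Origin: centre of its underside, z up. Top one. Nested, each cup stands 24 mm above the one below, with about 2 mm of play; 8 mm of air between the rim bands: a grip reaching over 24 mm below the top rim takes two
- rack: loose aluminium vial rack, 210 x 76 x 36 mm, 0.7 kg: three square wells, 34.5 mm wide, at 70 mm spacing along its length; well floors 4 mm and rack top 36 mm above the bench. Any vial may stand in any well; a jolt can leave one leaning a few degrees. Origin: centre of its underside, x along its length
- handle (a point): middle of the carrier's grip: upright black cylinder 26 mm across, 28 mm tall (this point is 13 mm below its top, 60 mm above the carrier's top face) on a post on the robot's side of the carrier; moving it slides the carrier along both slides at once, about 3 N of friction each; the carrier stays where left
- pocket1 (a point): centre of pocket 1 of the white carrier, on its top face (45 mm above the bench): lip ring 5 mm high, 58 mm inside, where a cup's foot stands. Axes: x away from the robot, y left (the slides' directions); in them pocket 1 lies at (70, 75), pocket 2 at (125, 0), pocket 3 at (70, -75) mm from the handle. Moves with the carrier
- pocket2 (a point): centre of pocket 2 of the white carrier, on its top face (45 mm above the bench): lip ring 5 mm high, 58 mm inside, where a cup's foot stands. Axes: x away from the robot, y left (the slides' directions); in them pocket 1 lies at (70, 75), pocket 2 at (125, 0), pocket 3 at (70, -75) mm from the handle. Moves with the carrier
- pocket3 (a point): centre of pocket 3 of the white carrier, on its top face (45 mm above the bench): lip ring 5 mm high, 58 mm inside, where a cup's foot stands. Axes: x away from the robot, y left (the slides' directions); in them pocket 1 lies at (70, 75), pocket 2 at (125, 0), pocket 3 at (70, -75) mm from the handle. Moves with the carrier
- pointer (a point): tip of the fixed downward pointer, 155 mm above the bench, on a bracket from a post 150 mm beyond it, clear of the carrier's whole travel; a cup holding the tallest vial passes 20 mm below it
- carrier (a joint): m, travel of the carrier along the stage's x: 0 = drawn fully out towards the robot (front stop, the loading position, where the pockets are 110 mm or more short of the pointer), grows away from the robot to 0.185
- saddle (a joint): m, travel of the saddle under the carrier along the stage's y: 0 = middle, positive to the left, from -0.095 to 0.095; the pointer stands over the line y = 0
- reagent: bystander: reagent bottle, 64 mm across, 150 mm tall, origin under its centre
- tip_box: bystander: blue pipette-tip box with clear lid, 120 x 85 x 62 mm, origin under its centre
- jar: bystander: glass jar, 80 mm across, 110 mm tall, origin under its centre
There are look-alikes about, which are no part of the job. What is shaped like the vial_mid but green or purple is not meant.

How it is judged:
By the outcome, as a careful person would: the job done as asked, in the order asked, and still so for the second after the job is handed in, with the robot touching nothing.
Of vial_short, vial_mid, vial_tall only 2 to 3 are there at a start; the rules pass over those that are not, and their reading is None.
At some moment in a run one of rack may be knocked a few centimetres aside while the robot is not near it.
It also fails if it takes over 210 s, if anything falls off the work surface, if the arm or the gripper's body presses on something with over 40 N, if the wrist force passes 120 N, or if a joint passes its speed limit or range.

### The arm

A 6-joint arm with a two-finger parallel gripper is mounted at the origin on the work surface. World frame = base frame: x ahead of the robot, y to its left, z up, the work surface at z = 0. Lengths are in m, angles in rad, forces in N, time in s.
With the tool pointing down it reaches from about 0.2 to 0.875 m from the base axis. Payload 3.4 kg.
Tool frame: the origin (TCP) lies midway between the tips of the shut fingers; the grasp point (between the pads) lies 19 mm behind it; z points along the fingers, y is the line along which they close (so a half turn about z gives the same grasp; the last joint's range is limited). The gripper opens to 94 mm and grips with 3 to 60 N. Pads are 16 mm wide; open, the fingers measure 119 mm over their backs; the gripper's body (75 mm by 177 mm) begins 78 mm behind the grasp point.
Start: joints at [1.147, 0.276, 1.505, -0, 1.361, -0.121], TCP at [0.171, 0.549, 0.205] pointing down, gripper open.
Joint ranges: [-2.89, 2.89], [-0.75, 2.08], [0.22, 2.7], [-1.18, 4.32], [0.11, 2.71], [-2.7, 2.7]. Speed limits (rad/s): [2.57, 2.57, 3.14, 3.14, 3.14, 3.14].

### API

Orientations are given as a 3x3 rotation matrix whose columns are the frame's x, y, z axes.
In Python, from workcell import state, read_camera, get_calibration, job_done gives the robot as it stands.
- The arm moves only by the shell command python3 -m creep 'ROWS'. ROWS is JSON, a list that holds one entry, the list of rows, each a list of 7 numbers: the shift along the world's x, y, z in mm, then the turn, a rotation vector about the world's x, y, z in rad, then the opening, from 0 (shut) to 1 (fully open). A call has 1 to 20 rows; each row is the pose to reach, as a shift and turn from the pose commanded when the call began; what a row does not reach only later rows make up. A row lasts 1/12 s, in which the tool goes at most 41.7 mm and 7.16 degrees, less where a joint would pass 70% of its speed; a pose out of reach is approached as far as the arm can. A call with a gripper value outside its range is refused whole. The fingers move at their own pace and stop on an object; the grip force is fixed at half the most. Time passes only in rows, so rows that repeat a pose let the fingers close. It gives the time, the measured TCP pose, the force, the opening and the grip force at its end, in the units of the state.
- state(): the state, without advancing time (a new reading comes with each control period).
- read_camera(name): name is "side" or "top" or "wrist"; returns (picture, depth): 384x512x3 uint8, blue, green, red; 384x512 float32, m along the optical axis (not along the pixel's ray), 0 where there is no reading.
- get_calibration(name): a dict with "fx", "fy", "cx", "cy" (pixels), "pose" (4x4, takes a point from camera to world coordinates). Camera axes: x right, y up, looking along -z (the intrinsics and any distortion apply to the point x, -y, -z); pixel columns grow to the right and rows downward; lengths in m; the calibration is good to about 2 mm. A picture is of the moment at which its call begins: read the wrist's pose just before it. get_calibration takes no time and is no camera call; for the wrist camera it gives the pose at the moment of the call.
- job_done(): hands the job in; it is judged then, once.
The state is a dict: "time_s": time; "joint_pos": joint angles; "qd": joint speeds; "joint_torque": joint torques, N m; "ee_pos": TCP position; "tool_rot": TCP orientation; "force": force on the tool from outside, world axes, zero at the start; "torque": the same for the moment, N m; "width": finger opening in m; "grasp_force": force on a finger pad.
Only numpy, scipy, OpenCV 4.12 (cv2) and the standard library are available. Lean on these libraries where they do the work, as an engineer would, in place of code of your own. Each camera call takes 0.05 s, during which the arm holds its last target. There are 200 camera calls.

## Working session

There is one attempt and no reset: what is moved stays moved. The work goes in short steps, Python scripts to look and compute and a shell command to move; the robot and the scene stay as the last step left them, time stands still between calls to the robot, and variables do not carry over. Pictures are saved under pics/ and viewed, at most 16 in all, crops included, and the job is handed in when it is done.

```bash
mkdir -p pics; ls; cat > h.py <<'E'
import numpy as np, cv2
from workcell import state, read_camera, get_calibration
def snap(n, f):
    c=get_calibration(n); im,d=read_camera(n); cv2.imwrite('pics/'+f+'.png',im); np.savez('pics/'+f+'.npz',im=im,d=d,**{k:np.array(v) for k,v in c.items() if v is not None}); return im,d,c
def ray(c,u,v):
    P=np.array(c['pose']); r=np.array([(u-c['cx'])/c['fx'],-(v-c['cy'])/c['fy'],-1.0]); return P[:3,3],P[:3,:3]@r
def onplane(c,u,v,z):
    o,r=ray(c,u,v); return o+r*(z-o[2])/r[2]
def cloud(c,d):
    v,u=np.mgrid[0:d.shape[0],0:d.shape[1]]
    P=np.array(c['pose']); p=np.stack([(u-c['cx'])/c['fx']*d,-(v-c['cy'])/c['fy']*d,-d],-1)
    return p@P[:3,:3].T+P[:3,3]
def proj(c,p):
    P=np.array(c['pose']); q=P[:3,:3].T@(np.array(p)-P[:3,3]); return c['cx']-c['fx']*q[0]/q[2], c['cy']+c['fy']*q[1]/q[2]
E
python3 - <<'E'
from h import *
for n in('top','side'):
    im,d,c=snap(n,n+'0'); print(n,c)
print(state())
a=cv2.imread('pics/top0.png');b=cv2.imread('pics/side0.png')
E
```

```text
pics
top {'fx': 467.554900001381, 'fy': 467.554900001381, 'cx': 261.8097265579397, 'cy': 189.64774304303322, 'pose': array([[ 9.71836209e-02,  9.73310519e-01, -2.07898958e-01,
         2.29308357e-01],
       [-9.95266205e-01,  9.48876790e-02, -2.10121181e-02,
         9.14226025e-02],
       [-7.24265968e-04,  2.08956841e-01,  9.77924595e-01,
         1.44753184e+00],
       [ 0.00000000e+00,  0.00000000e+00,  0.00000000e+00,
         1.00000000e+00]])}
side {'fx': 379.59269284168533, 'fy': 379.59269284168533, 'cx': 260.55864498891975, 'cy': 191.39441349268174, 'pose': array([[ 0.99982127, -0.00932544, -0.01644608,  0.46722051],
       [-0.0074956 ,  0.60307536, -0.797649  , -0.71659356],
       [ 0.01735665,  0.79762971,  0.60289767,  0.75758763],
       [ 0.        ,  0.        ,  0.        ,  1.        ]])}
{'time_s': 0.1, 'joint_pos': array([ 1.14701081e+00,  2.76520761e-01,  1.50597446e+00, -1.92488022e-05,
        1.36067746e+00, -1.20985188e-01]), 'qd': array([ 0.00240124, -0.00371796, -0.00546509,  0.00064065, -0.00076318,
       -0.00083699]), 'joint_torque': array([ 4.02359292e-04, -4.05456841e+01, -2.37780279e+01,  7.01208645e-02,
        2.99336691e-02, -4.64455866e-05]), 'ee_pos': array([0.17126356, 0.54839091, 0.20471028]), 'tool_rot': array([[-9.54506339e-01,  2.98189955e-01, -6.32566350e-04],
       [ 2.98190577e-01,  9.54505256e-01, -1.44799102e-03],
       [ 1.72011527e-04, -1.57074193e-03, -9.99998752e-01]]), 'force': array([-0.14462162, -0.99180931,  0.33371976]), 'torque': array([ 0.06147253, -0.05237713, -0.05352705]), 'grasp_force': 0.0, 'width': 0.09410380795358078}
```

View pics/top0.png

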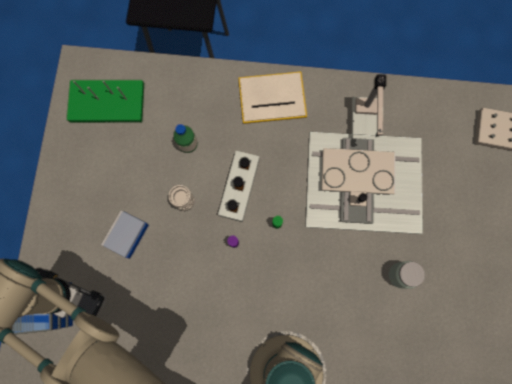

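View pics/side0.png

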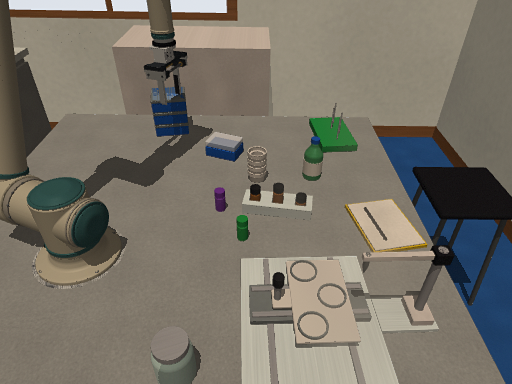

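```bash
python3 - <<'E'
from h import *
def load(f):
    z=np.load('pics/'+f+'.npz'); return z['im'],z['d'],{k:z[k] for k in('fx','fy','cx','cy','pose')}
T=load('top0');S=load('side0')
for im,d,c in(T,S): print((d>0).mean(), [ (round(float(x),3)) for x in np.percentile(d[d>0],[1,50,99])])
def blobs(im,d,c,m,name,zmin=-.1):
    n,l,st,ce=cv2.connectedComponentsWithStats(m.astype(np.uint8))
    X=cloud(c,d)
    for i in range(1,n):
        if st[i,4]<25: continue
        p=X[(l==i)&(d>0)]
        if len(p)<5: continue
        med=np.median(p,0)
        if not(0<med[0]<1 and -.6<med[1]<.6): continue
        z=np.percentile(p[:,2],95); top=p[p[:,2]>z-.006]
        print(name,'px',ce[i].round(1),st[i].tolist(),'med',med.round(3),'ztop',z.round(4),'topmean',top.mean(0).round(4), 'mid',((top.max(0)+top.min(0))/2).round(4))
for n,(im,d,c) in(('T',T),('S',S)):
    blobs(im,d,c,im.max(2)<50,n+'black')
X=cloud(T[2],T[1])
# height blobs
m=(X[...,2]>.095)&(X[...,0]>.2)&(T[1]>0)
blobs(*T,m,'Thigh')
m=(X[...,2]>.042)&(X[...,2]<.054)&(X[...,0]>.2); blobs(*T,m,'Tcarrier')
m=(X[...,2]>.030)&(X[...,2]<.040)&(X[...,0]>.2); blobs(*T,m,'Track')
X=cloud(S[2],S[1])
m=(X[...,2]>.135)&(X[...,0]>.3)&(X[...,1]<.2); blobs(*S,m,'Shigh')
a=cv2.resize(T[0][60:260,130:450],None,fx=2.5,fy=2.5,interpolation=cv2.INTER_CUBIC);cv2.imwrite('pics/a.png',a)
b=cv2.resize(S[0][130:360,180:460],None,fx=2.6,fy=2.6,interpolation=cv2.INTER_CUBIC);cv2.imwrite('pics/b.png',b)
E
```

```text
0.9955952962239584 [0.723, 1.472, 2.458]
0.996002197265625 [0.722, 1.29, 3.024]
Tblack px [379.5  81.5] [374, 75, 12, 16, 108] med [ 0.836 -0.183  0.212] ztop 0.2161 topmean [ 0.8401 -0.1866  0.213 ] mid [ 0.842  -0.1862  0.2146]
Tblack px [244.  162.7] [240, 158, 9, 10, 70] med [0.604 0.184 0.06 ] ztop 0.0643 topmean [0.6051 0.1849 0.0611] mid [0.6053 0.1842 0.0622]
Tblack px [237.9 182.5] [234, 178, 9, 10, 75] med [0.533 0.194 0.088] ztop 0.0913 topmean [0.5348 0.1943 0.0886] mid [0.5348 0.1939 0.09  ]
Tblack px [361.7 197.7] [358, 194, 9, 8, 47] med [ 0.516 -0.171  0.116] ztop 0.1203 topmean [ 0.5184 -0.1732  0.1176] mid [ 0.5191 -0.1729  0.1189]
Tblack px [232.1 205.3] [228, 201, 9, 10, 74] med [0.465 0.204 0.074] ztop 0.079 topmean [0.4658 0.2052 0.0761] mid [0.466  0.2049 0.0776]
Tblack px [ 65.1 287.5] [4, 259, 101, 58, 1051] med [0.189 0.504 0.345] ztop 0.6154 topmean [0.2198 0.5044 0.6165] mid [0.2008 0.4711 0.62  ]
Tblack px [299.9 347.9] [285, 342, 33, 18, 125] med [ 0.093 -0.018  0.167] ztop 0.1791 topmean [ 0.0861 -0.0304  0.1765] mid [ 0.0843 -0.0264  0.178 ]
Tblack px 
[... 3199 characters left out ...]
, 31, 14, 193] med [ 0.705 -0.166  0.032] ztop 0.0374 topmean [ 0.7053 -0.1649  0.0339] mid [ 0.7035 -0.1662  0.0356]
Track px [238.2 185.9] [218, 151, 41, 70, 1121] med [0.529 0.195 0.035] ztop 0.0387 topmean [0.5348 0.1962 0.0357] mid [0.5379 0.1957 0.0363]
Track px [356.3 208.3] [340, 190, 33, 34, 451] med [ 0.497 -0.171  0.033] ztop 0.0376 topmean [ 0.5016 -0.1716  0.0342] mid [ 0.5084 -0.1721  0.0358]
Track px [136.  240.2] [125, 222, 22, 36, 59] med [0.338 0.485 0.034] ztop 0.0384 topmean [0.338  0.4846 0.0352] mid [0.3399 0.4859 0.0359]
Shigh px [414.7 258.1] [362, 245, 92, 37, 1264] med [ 0.808 -0.196  0.207] ztop 0.2172 topmean [ 0.8406 -0.1907  0.2161] mid [ 0.7745 -0.188   0.2152]
```

View pics/a.png

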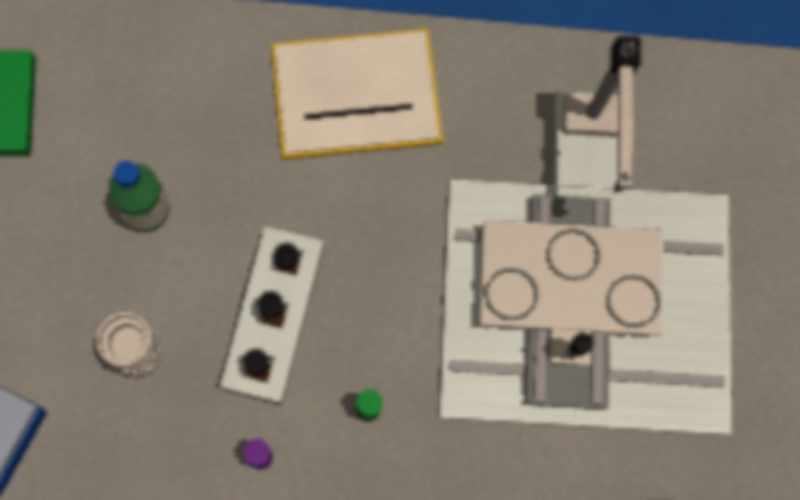

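View pics/b.png

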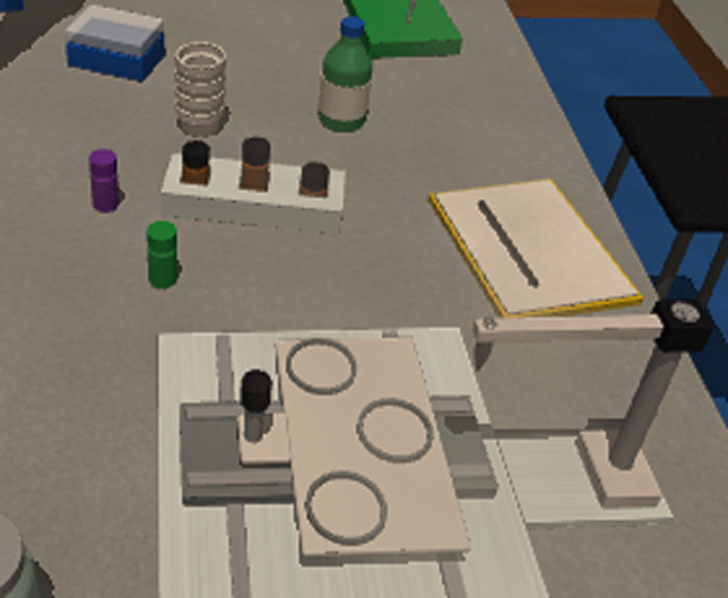

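```bash
cat >> h.py <<'E'
def load(f):
    z=np.load('pics/'+f+'.npz'); return z['im'],z['d'],{k:z[k] for k in('fx','fy','cx','cy','pose')}
def tri(cs,px):
    A=np.zeros((3,3));b=np.zeros(3)
    for c,p in zip(cs,px):
        o,r=ray(c,*p); r=r/np.linalg.norm(r); M=np.eye(3)-np.outer(r,r); A+=M;b+=M@o
    return np.linalg.solve(A,b)
E
python3 - <<'E'
from h import *
T=load('top0');S=load('side0')
P=[onplane(T[2],u,v,.05) for u,v in((334.4,177.6),(359.2,161.6),(383.2,180.4))]
for p in P: print('pocket T',p.round(4))
Q=[onplane(S[2],180+u/2.6,130+v/2.6,.05) for u,v in((321,366),(395,430),(345,508))]
for p in Q: print('pocket S',p.round(4))
for R in(P,Q):
    d=R[0]-R[2]; yaw=np.arctan2(d[1],d[0])-np.pi/2; print('yaw',yaw, np.linalg.norm(d[:2]))
print('pointer',tri([T[2],S[2]],[(378.8,134.4),(364.6,270.4)]))
for n,(im,d,c) in(('T',T),('S',S)):
    X=cloud(c,d)
    if n=='T':
        m=(X[...,2]>.04)&(X[...,2]<.048)&(abs(X[...,0]-.61)<.1)&(abs(X[...,1]+.17)<.15)
        r=cv2.minAreaRect((X[m][:,:2]*1000).astype(np.float32)); print('carrier rect',r)
        m=(X[...,2]>.031)&(X[...,2]<.041)&(abs(X[...,0]-.535)<.13)&(abs(X[...,1]-.195)<.07)
        print('rack',cv2.minAreaRect((X[m][:,:2]*1000).astype(np.float32)))
    m=(X[...,2]>.105)&(X[...,2]<.118)&(abs(X[...,0]-.475)<.05)&(abs(X[...,1]-.36)<.05)
    e=cv2.minEnclosingCircle((X[m][:,:2]*1000).astype(np.float32)); print(n,'stack',e,m.sum(),X[m][:,2].mean())
    m=(X[...,2]>.105)&(X[...,2]<.125)&(abs(X[...,0]-.52)<.04)&(abs(X[...,1]+.173)<.04)
    print(n,'handle',cv2.minEnclosingCircle((X[m][:,:2]*1000).astype(np.float32)),np.percentile(X[m][:,2],98))
tr=state()['tool_rot']; print(get_calibration('wrist'),state()['ee_pos'])
E
```

```text
pocket T [ 0.5857 -0.0969  0.05  ]
pocket T [ 0.644 -0.17   0.05 ]
pocket T [ 0.5914 -0.2465  0.05  ]
pocket S [ 0.5883 -0.0984  0.05  ]
pocket S [ 0.6462 -0.1708  0.05  ]
pocket S [ 0.5932 -0.2483  0.05  ]
yaw 0.03811520136558699 0.14971969698817494
yaw 0.0325571020126143 0.14996256826195672
pointer [ 0.69401721 -0.19940059  0.16815876]
carrier rect ((602.1680297851562, -170.22518920898438), (185.61204528808594, 224.1456298828125), 2.7402706146240234)
rack ((538.58056640625, 195.79058837890625), (76.78872680664062, 211.23179626464844), 81.28923797607422)
T stack ((474.1255187988281, 360.1642761230469), 31.916351318359375) 75 0.10882361475695852
T handle ((520.3051147460938, -173.4321746826172), 13.240154266357422) 0.12267064478511226
S stack ((474.6834716796875, 358.5352478027344), 33.4279670715332) 93 0.10972955972594184
S handle ((520.1651000976562, -175.21461486816406), 13.076963424682617) 0.12131952506461266
{'fx': 338.15444649345625, 'fy': 338.15444649345625, 'cx': 253.3747673361539, 'cy': 193.9992129128879, 'pose': array([[ 2.98821766e-01, -9.17422054e-01, -2.62759068e-01,
         9.45589015e-02],
       [ 9.54308794e-01,  2.87423199e-01,  8.17473505e-02,
         5.72185277e-01],
       [ 5.26229713e-04, -2.75181177e-01,  9.61392242e-01,
         3.84097091e-01],
       [ 0.00000000e+00,  0.00000000e+00,  0.00000000e+00,
         1.00000000e+00]])} [0.17126356 0.54839091 0.20471028]
```

```bash
python3 -m creep '[[[349,-723,-45,0,0,0.338,1],[349,-723,-45,0,0,0.338,1],[349,-723,-45,0,0,0.338,1],[349,-723,-45,0,0,0.338,1],[349,-723,-45,0,0,0.338,1],[349,-723,-45,0,0,0.338,1],[349,-723,-45,0,0,0.338,1],[349,-723,-45,0,0,0.338,1],[349,-723,-45,0,0,0.338,1],[349,-723,-45,0,0,0.338,1],[349,-723,-45,0,0,0.338,1],[349,-723,-45,0,0,0.338,1],[349,-723,-45,0,0,0.338,1],[349,-723,-45,0,0,0.338,1],[349,-723,-45,0,0,0.338,1],[349,-723,-45,0,0,0.338,1],[349,-723,-45,0,0,0.338,1],[349,-723,-45,0,0,0.338,1],[349,-723,-45,0,0,0.338,1],[349,-723,-45,0,0,0.338,1]]]'
python3 - <<'E'
from h import *
im,d,c=snap('wrist','w1'); s=state(); print(s['ee_pos'],s['tool_rot'][:,1],s['joint_pos'])
X=cloud(c,d)
m=(X[...,2]>.108)&(X[...,2]<.125)&(abs(X[...,0]-.52)<.04)&(abs(X[...,1]+.173)<.04)
print(m.sum()); print(cv2.minEnclosingCircle((X[m][:,:2]*1000).astype(np.float32)),np.percentile(X[m][:,2],98))
E
```

```text
time_s: 1.77
ee_pos: [0.5227, -0.1796, 0.1595]
tool_rot: [[-0.999, -0.032, 0.001], [-0.032, 0.999, -0.003], [-0.001, -0.003, -1.0]]
force: [1.1, 0.0, -0.8]
width: 0.0943
grasp_force: 0.0
[ 0.52283869 -0.17961593  0.15934553] [-0.0314232   0.99950303 -0.00250323] [-4.55470576e-01  2.71811811e-01  1.62926585e+00 -1.94025435e-03
  1.23863009e+00 -2.05706542e+00]
1082
((519.9613647460938, -173.77333068847656), 13.048136711120605) 0.11933812967309097
```

View pics/w1.png

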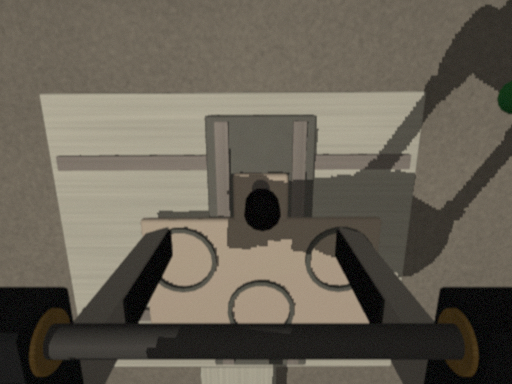

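```bash
python3 -m creep '[[[0,0,-37,0,0,0,1],[0,0,-70,0,0,0,1],[0,0,-74,0,0,0,1],[0,0,-74,0,0,0,1],[0,0,-74,0,0,0,0.1],[0,0,-74,0,0,0,0.1],[0,0,-74,0,0,0,0.1],[0,0,-74,0,0,0,0.1],[0,0,-74,0,0,0,0.1],[0,0,-74,0,0,0,0.1],[0,0,-74,0,0,0,0.1],[0,0,-74,0,0,0,0.1],[0,0,-74,0,0,0,0.1]]]'
python3 -m creep '[[[-10,0,0,0,0,0,0.1],[-20,-1,0,0,0,0,0.1],[-30,-1,0,0,0,0,0.1],[-40,-1,0,0,0,0,0.1],[-47,-2,0,0,0,0,0.1],[-52,-2,0,0,0,0,0.1],[-54,-2,0,0,0,0,0.1],[-56,-2,0,0,0,0,0.1],[-56,-2,0,0,0,0,0.1],[-56,-2,0,0,0,0,0.1]]]'
```

```text
time_s: 2.9
ee_pos: [0.5204, -0.1741, 0.0865]
tool_rot: [[-0.999, -0.035, -0.0], [-0.035, 0.999, 0.0], [0.0, 0.0, -1.0]]
force: [1.0, 0.2, 0.0]
width: 0.0376
grasp_force: 0.0
time_s: 3.73
ee_pos: [0.4648, -0.1763, 0.0866]
tool_rot: [[-0.999, -0.035, 0.001], [-0.035, 0.999, -0.0], [-0.001, -0.0, -1.0]]
force: [-0.1, -0.2, 0.3]
width: 0.0092
grasp_force: 0.0
```

```bash
python3 -m creep '[[[0,0,0,0,0,0,0.6],[0,0,0,0,0,0,0.6],[0,0,0,0,0,0,0.6],[0,0,0,0,0,0,0.6],[0,0,0,0,0,0,0.6],[0,0,0,0,0,0,0.6],[0,0,0,0,0,0,0.6],[20,1,0,0,0,0,0.6],[40,2,0,0,0,0,0.6],[55,2,0,0,0,0,0.6],[55,2,0,0,0,0,0],[55,2,0,0,0,0,0],[55,2,0,0,0,0,0],[55,2,0,0,0,0,0],[55,2,0,0,0,0,0],[55,2,0,0,0,0,0],[55,2,0,0,0,0,0]]]'
```

```text
time_s: 5.15
ee_pos: [0.5184, -0.1739, 0.0865]
tool_rot: [[-0.999, -0.035, -0.001], [-0.035, 0.999, 0.001], [0.001, 0.001, -1.0]]
force: [-2.0, 0.4, 1.2]
width: 0.0255
grasp_force: 30.0
```

```bash
python3 -c "
from h import *
print(state()['width'],state()['grasp_force'])
im,d,c=snap('wrist','w2');X=cloud(c,d)
m=(X[...,2]>.112)&(X[...,2]<.125)&(abs(X[...,0]-.52)<.04)&(abs(X[...,1]+.173)<.04)
print(m.sum(),cv2.minEnclosingCircle((X[m][:,:2]*1000).astype(np.float32)))"
```

```text
0.025464595101055355 30.000174343585968
2779 ((509.12982177734375, -174.25201416015625), 24.894289016723633)
```

Gripped (25.5 mm, 30 N). Draw out toward the stop.

```bash
python3 -m creep '[[[-5,0,0,0,0,0,0],[-12,0,0,0,0,0,0],[-20,-1,0,0,0,0,0],[-28,-1,0,0,0,0,0],[-36,-1,0,0,0,0,0],[-42,-1,0,0,0,0,0],[-47,-2,0,0,0,0,0],[-51,-2,0,0,0,0,0],[-54,-2,0,0,0,0,0],[-56,-2,0,0,0,0,0],[-56,-2,0,0,0,0,0]]]'; python3 -m creep '[[[-2,0,0,0,0,0,0],[-3,0,0,0,0,0,0],[-4,0,0,0,0,0,0],[-4,0,0,0,0,0,0]]]'; python3 -m creep '[[[-2,0,0,0,0,0,0],[-3,0,0,0,0,0,0],[-4,0,0,0,0,0,0],[-4,0,0,0,0,0,0]]]'
```

```text
time_s: 6.12
ee_pos: [0.4627, -0.1762, 0.0865]
tool_rot: [[-0.999, -0.035, -0.001], [-0.035, 0.999, 0.0], [0.001, 0.0, -1.0]]
force: [1.2, -0.1, -2.1]
width: 0.0257
grasp_force: 30.0
time_s: 6.45
ee_pos: [0.4595, -0.1763, 0.0865]
tool_rot: [[-0.999, -0.035, -0.0], [-0.035, 0.999, -0.0], [0.0, -0.0, -1.0]]
force: [2.8, 0.4, -1.9]
width: 0.0254
grasp_force: 30.0
time_s: 6.78
ee_pos: [0.4554, -0.1764, 0.0865]
tool_rot: [[-0.999, -0.035, 0.0], [-0.035, 0.999, -0.0], [-0.0, -0.0, -1.0]]
force: [2.1, -0.9, -2.8]
width: 0.0255
grasp_force: 30.0
```

```bash
for i in 1; do python3 -m creep '[[[-2,0,0,0,0,0,0],[-3,0,0,0,0,0,0],[-4,0,0,0,0,0,0],[-4,0,0,0,0,0,0]]]'; python3 -m creep '[[[-2,0,0,0,0,0,0],[-3,0,0,0,0,0,0],[-4,0,0,0,0,0,0],[-4,0,0,0,0,0,0]]]';python3 -m creep '[[[-2,0,0,0,0,0,0],[-3,0,0,0,0,0,0],[-4,0,0,0,0,0,0],[-4,0,0,0,0,0,0]]]'; done | grep -E "ee_pos|force"
```

```text
ee_pos: [0.4555, -0.1765, 0.0865]
force: [11.1, -0.0, -10.6]
grasp_force: 30.0
ee_pos: [0.4547, -0.1765, 0.0866]
force: [17.7, 2.5, -15.4]
grasp_force: 30.0
ee_pos: [0.4526, -0.1766, 0.0869]
force: [20.9, 3.8, -16.2]
grasp_force: 30.0
```

```bash
python3 -m creep '[[[8,0,0,0,0,0,0],[8,0,0,0,0,0,0.8],[8,0,0,0,0,0,0.8],[8,0,0,0,0,0,0.8],[8,0,0,0,0,0,0.8],[8,0,0,0,0,0,0.8],[8,0,0,0,0,0,0.8],[8,0,0,0,0,0,1],[8,0,40,0,0,0,1],[8,0,80,0,0,0,1],[8,0,120,0,0,0,1],[8,40,120,0,0,0,1],[8,80,120,0,0,0,1],[8,120,120,0,0,0,1],[8,160,120,0,0,0,1],[8,200,120,0,0,0,1],[8,240,120,0,0,0,1],[8,280,120,0,0,0,1],[8,280,120,0,0,0,1],[8,280,120,0,0,0,1]]]'
python3 - <<'E'
from h import *
S=snap('side','side1');T=snap('top','top1')
a=cv2.resize(T[0][60:240,290:440],None,fx=3,fy=3,interpolation=cv2.INTER_CUBIC)
b=cv2.resize(S[0][230:370,230:460],None,fx=3,fy=3,interpolation=cv2.INTER_CUBIC)
o=np.zeros((600,790,3),np.uint8);b=cv2.resize(S[0][230:370,250:460],None,fx=1.6*1,fy=1.6,interpolation=cv2.INTER_CUBIC)
o[:540,:450]=a;o[:b.shape[0],452:452+b.shape[1]]=b;
cv2.imwrite('pics/c.png',o)
for n,(im,d,c) in(('T',T),('S',S)):
    X=cloud(c,d)
    m=(X[...,2]>.105)&(X[...,2]<.125)&(abs(X[...,0]-.455)<.04)&(abs(X[...,1]+.175)<.04)
    print(n,'handle',m.sum(),cv2.minEnclosingCircle((X[m][:,:2]*1000).astype(np.float32)),np.percentile(X[m][:,2],98))
    m=(X[...,2]>.105)&(X[...,2]<.118)&(abs(X[...,0]-.475)<.05)&(abs(X[...,1]-.36)<.05)
    print(n,'stack',m.sum(),cv2.minEnclosingCircle((X[m][:,:2]*1000).astype(np.float32)))
E
```

```text
time_s: 9.45
ee_pos: [0.451, 0.1055, 0.2065]
tool_rot: [[-0.999, -0.04, -0.0], [-0.04, 0.999, -0.0], [0.0, -0.0, -1.0]]
force: [0.2, 1.0, -0.4]
width: 0.0939
grasp_force: 0.0
T handle 65 ((458.50225830078125, -175.10403442382812), 12.525041580200195) 0.12066914361195542
T stack 70 ((474.5958251953125, 360.0799560546875), 31.899049758911133)
S handle 132 ((458.48443603515625, -177.54000854492188), 13.121627807617188) 0.1219639536499292
S stack 44 ((481.66363525390625, 351.81561279296875), 29.664079666137695)
```

View pics/c.png

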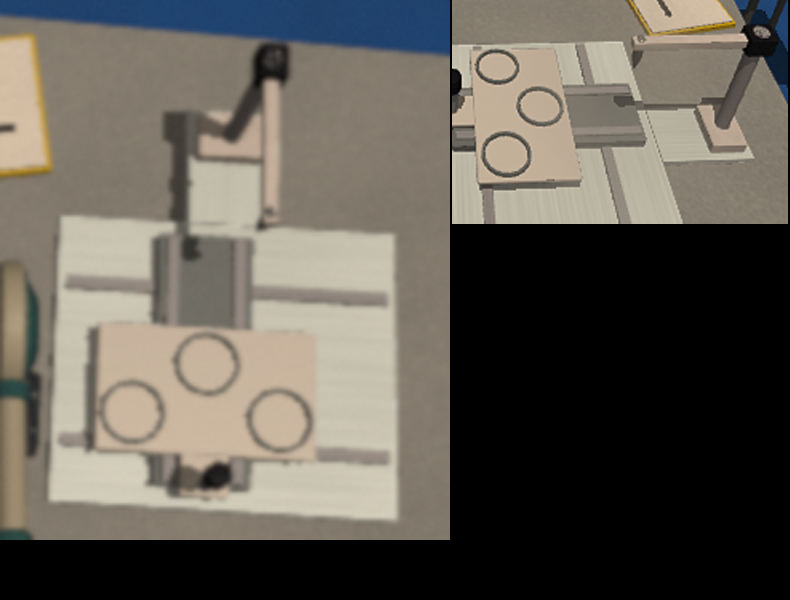

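```bash
python3 -m creep '[[[24,40,-10,0,0,0,1],[24,80,-20,0,0,0,1],[24,120,-30,0,0,0,1],[24,160,-36,0,0,0,1],[24,200,-36,0,0,0,1],[24,235,-36,0,0,0,1],[24,256,-36,0,0,0,1],[24,256,-36,0,0,0,1],[24,256,-36,0,0,0,1],[24,256,-36,0,0,0,1]]]'
python3 - <<'E'
from h import *
im,d,c=snap('wrist','w3'); s=state(); print(s['ee_pos'])
X=cloud(c,d)
m=(X[...,2]>.104)&(X[...,2]<.116)&(abs(X[...,0]-.475)<.045)&(abs(X[...,1]-.36)<.038)
print(m.sum(),cv2.minEnclosingCircle((X[m][:,:2]*1000).astype(np.float32)),X[m][:,2].mean(),np.percentile(X[m],[1,99],axis=0))
E
```

```text
time_s: 10.38
ee_pos: [0.4761, 0.3575, 0.1702]
tool_rot: [[-0.999, -0.033, -0.001], [-0.033, 0.999, -0.002], [0.001, -0.002, -1.0]]
force: [-0.3, -0.7, 0.3]
width: 0.094
grasp_force: 0.0
[0.47606439 0.35742127 0.17040512]
1449 ((473.5386962890625, 360.31866455078125), 32.03178405761719) 0.1092787237803628 [[0.44204814 0.32949305 0.1041513 ]
 [0.50427847 0.39101995 0.11158496]]
```

View pics/w3.png

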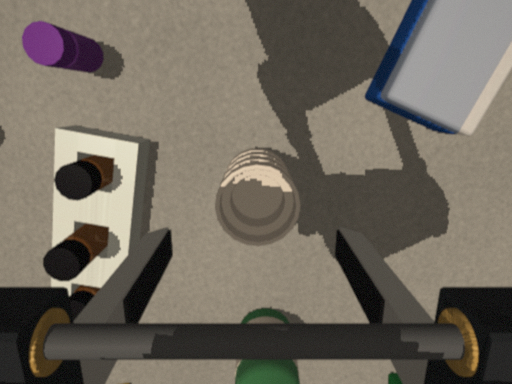

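```bash
python3 -m creep '[[[-1,0,-30,0,0,0,1],[-1,0,-55,0,0,0,1],[-1,0,-70,0,0,0,1],[-1,0,-79,0,0,0,1],[-1,0,-79,0,0,0,1],[-1,0,-79,0,0,0,0.5],[-1,0,-79,0,0,0,0.5],[-1,0,-79,0,0,0,0.5],[-1,0,-79,0,0,0,0.5],[-1,0,-79,0,0,0,0.5],[-1,0,-79,0,0,0,0.5],[-1,0,-79,0,0,0,0.5]]]'; python3 -m creep '[[[0,0,2,0,0,0,0.5],[0,0,5,0,0,0,0.5],[0,0,9,0,0,0,0.5],[0,0,14,0,0,0,0.5],[0,0,20,0,0,0,0.5],[0,0,27,0,0,0,0.5],[0,0,35,0,0,0,0.5],[0,0,50,0,0,0,0.5],[0,0,65,0,0,0,0.5],[0,0,80,0,0,0,0.5],[0,0,90,0,0,0,0.5],[0,0,90,0,0,0,0.5]]]'
python3 - <<'E'
from h import *
S=snap('side','side2')
b=cv2.resize(S[0][100:230,180:340],None,fx=3,fy=3,interpolation=cv2.INTER_CUBIC)
cv2.imwrite('pics/d.png',b)
E
```

```text
time_s: 11.43
ee_pos: [0.4749, 0.3602, 0.0923]
tool_rot: [[-0.999, -0.035, 0.001], [-0.035, 0.999, 0.001], [-0.001, 0.001, -1.0]]
force: [-0.8, -0.1, 3.3]
width: 0.0632
grasp_force: 30.0
time_s: 12.43
ee_pos: [0.4759, 0.3607, 0.1845]
tool_rot: [[-0.999, -0.035, 0.005], [-0.035, 0.999, 0.003], [-0.005, 0.003, -1.0]]
force: [0.8, 0.4, 0.2]
width: 0.0631
grasp_force: 30.0
```

View pics/d.png

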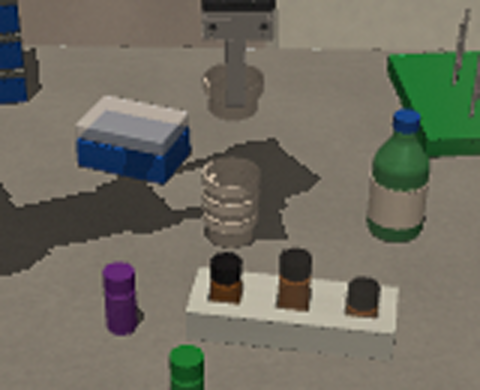

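```bash
python3 -m creep '[[[1,-10,0,0,0,0,0.5],[3,-30,0,0,0,0,0.5],[6,-60,0,0,0,0,0.5],[9,-95,0,0,0,0,0.5],[13,-133,0,0,0,0,0.5],[17,-172,0,0,0,0,0.5],[20,-211,0,0,0,0,0.5],[24,-250,0,0,0,0,0.5],[28,-289,0,0,0,0,0.5],[32,-328,0,0,0,0,0.5],[35,-367,0,0,0,0,0.5],[39,-406,0,0,0,0,0.5],[43,-445,0,0,0,0,0.5],[47,-484,0,0,0,0,0.5],[50,-523,0,0,0,0,0.5],[53,-556,0,0,0,0,0.5],[56,-582,0,0,0,0,0.5],[57,-600,0,0,0,0,0.5],[58,-609,0,0,0,0,0.5],[58,-609,0,0,0,0,0.5]]]'
python3 - <<'E'
from h import *
c=load('top1')[2]
for u,v in((334,197),(359,181),(383.3,200)): print(onplane(c,u,v,.05).round(4))
c=get_calibration('side')
# side rings crop: scale1.6 off (250,230)
for u,v in((497-452,66),(540-452,106),(506-452,154)): print(onplane(c,250+u/1.6,230+v/1.6,.05).round(4))
im,d,c=snap('wrist','w4'); s=state(); print(s['ee_pos'],s['width'],s['joint_pos'][5])
X=cloud(c,d)
m=(X[...,2]>.110)&(X[...,2]<.125)&(abs(X[...,0]-.4585)<.03)&(abs(X[...,1]+.176)<.03)
print(m.sum(),cv2.minEnclosingCircle((X[m][:,:2]*1000).astype(np.float32)))
g=im.copy()
for p in((.5259,-.0986,.05),(.5834,-.1716,.05),(.5311,-.2485,.05)):
    for a in np.linspace(0,6.28,60):
        u,v=proj(c,(p[0]+.029*np.cos(a),p[1]+.029*np.sin(a),.05))
        if 0<=u<512 and 0<=v<384: g[int(v),int(u)]=(0,0,255)
cv2.imwrite('pics/w4o.png',g)
E
```

```text
time_s: 14.15
ee_pos: [0.5316, -0.251, 0.1802]
tool_rot: [[-0.999, -0.033, -0.002], [-0.033, 0.999, 0.001], [0.002, 0.001, -1.0]]
force: [0.5, 0.1, -0.9]
width: 0.0629
grasp_force: 30.0
[ 0.525  -0.0996  0.05  ]
[ 0.5823 -0.1727  0.05  ]
[ 0.5302 -0.2495  0.05  ]
[ 0.5267 -0.1004  0.05  ]
[ 0.5845 -0.1736  0.05  ]
[ 0.5318 -0.2506  0.05  ]
[ 0.53155021 -0.2492794   0.18041248] 0.06324642505046463 -2.1618316992167657
1125 ((458.2996826171875, -176.5176544189453), 12.908281326293945)
```

View pics/w4o.png

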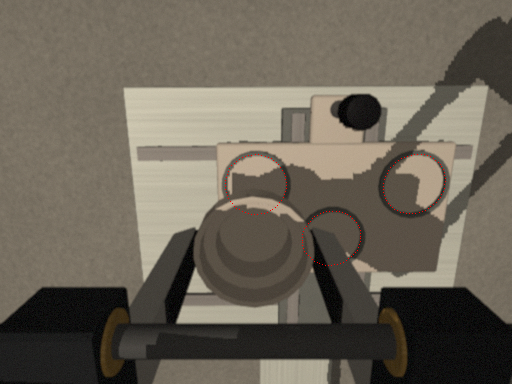

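```bash
python3 -m creep '[[[0,0,-10,0,0,0,0.5],[0,0,-30,0,0,0,0.5],[0,0,-55,0,0,0,0.5],[0,0,-78,0,0,0,0.5],[0,0,-95,0,0,0,0.5],[0,0,-105,0,0,0,0.5],[0,0,-110,0,0,0,0.5],[0,0,-113,0,0,0,0.5],[0,0,-115,0,0,0,0.5],[0,0,-115,0,0,0,0.5]]]';  python3 -m creep '[[[0,0,-1,0,0,0,0.5],[0,0,-1,0,0,0,0.5],[0,0,-1,0,0,0,0.5]]]'
```

```text
time_s: 15.03
ee_pos: [0.533, -0.2491, 0.067]
tool_rot: [[-0.999, -0.036, 0.001], [-0.036, 0.999, -0.0], [-0.001, -0.0, -1.0]]
force: [0.3, 1.0, 0.7]
width: 0.063
grasp_force: 30.0
time_s: 15.28
ee_pos: [0.5328, -0.2494, 0.0661]
tool_rot: [[-0.999, -0.035, 0.001], [-0.035, 0.999, -0.001], [-0.001, -0.001, -1.0]]
force: [0.9, -0.0, -0.5]
width: 0.0629
grasp_force: 30.0
```

```bash
python3 -m creep '[[[0,0,-1,0,0,0,0.5],[0,0,-1,0,0,0,0.5],[0,0,-1,0,0,0,0.9],[0,0,-1,0,0,0,0.9],[0,0,-1,0,0,0,0.9],[0,0,-1,0,0,0,0.9],[0,0,-1,0,0,0,0.9],[0,0,15,0,0,0,0.9],[0,0,40,0,0,0,0.9],[0,0,75,0,0,0,0.9],[0,0,95,0,0,0,1]]]'; python3 -m creep '[[[-2,20,0,0,0,0,1],[-59,609,0,0,0,0,1],[-59,609,0,0,0,0,1],[-59,609,0,0,0,0,1],[-59,609,0,0,0,0,1],[-59,609,0,0,0,0,1],[-59,609,0,0,0,0,1],[-59,609,0,0,0,0,1],[-59,609,0,0,0,0,1],[-59,609,0,0,0,0,1],[-59,609,0,0,0,0,1],[-59,609,0,0,0,0,1],[-59,609,0,0,0,0,1],[-59,609,0,0,0,0,1],[-59,609,0,0,0,0,1],[-59,609,0,0,0,0,1],[-59,609,0,0,0,0,1],[-59,609,-10,0,0,0,1],[-59,609,-20,0,0,0,1],[-59,609,-20,0,0,0,1]]]'
python3 - <<'E'
from h import *
T=snap('top','top2')
im,d,c=snap('wrist','w5'); s=state(); print(s['ee_pos'],s['tool_rot'][:,1])
X=cloud(c,d)
m=(X[...,2]>.080)&(X[...,2]<.092)&(abs(X[...,0]-.475)<.045)&(abs(X[...,1]-.36)<.038)
print(m.sum(),cv2.minEnclosingCircle((X[m][:,:2]*1000).astype(np.float32)),X[m][:,2].mean())
X=cloud(T[2],T[1])
m=(X[...,2]>.074)&(X[...,2]<.1)&(abs(X[...,0]-.531)<.045)&(abs(X[...,1]+.25)<.045)
print(m.sum(),cv2.minEnclosingCircle((X[m][:,:2]*1000).astype(np.float32)),X[m][:,2].mean())
E
```

```text
time_s: 16.2
ee_pos: [0.5334, -0.2497, 0.1632]
tool_rot: [[-0.999, -0.035, 0.003], [-0.035, 0.999, -0.002], [-0.003, -0.002, -1.0]]
force: [0.8, 0.4, -0.5]
width: 0.0883
grasp_force: 0.0
time_s: 17.87
ee_pos: [0.4721, 0.357, 0.1377]
tool_rot: [[-0.999, -0.033, -0.004], [-0.033, 0.999, -0.003], [0.005, -0.003, -1.0]]
force: [0.5, 0.1, -1.1]
width: 0.0943
grasp_force: 0.0
[0.47325435 0.35791361 0.1395474 ] [-0.03300525  0.99945437 -0.0012734 ]
1539 ((473.48284912109375, 360.2306213378906), 32.01683807373047) 0.08523671012696987
102 ((531.4443359375, -248.822021484375), 33.16366958618164) 0.08099170779936733
```

```bash
python3 -m creep '[[[0,0,-25,0,0,0,1],[0,0,-48,0,0,0,1],[0,0,-64,0,0,0,1],[0,0,-73,0,0,0,1],[0,0,-73,0,0,0,1],[0,0,-73,0,0,0,0.5],[0,0,-73,0,0,0,0.5],[0,0,-73,0,0,0,0.5],[0,0,-73,0,0,0,0.5],[0,0,-73,0,0,0,0.5],[0,0,-73,0,0,0,0.5],[0,0,-73,0,0,0,0.5]]]'; python3 -m creep '[[[0,0,2,0,0,0,0.5],[0,0,5,0,0,0,0.5],[0,0,9,0,0,0,0.5],[0,0,14,0,0,0,0.5],[0,0,20,0,0,0,0.5],[0,0,27,0,0,0,0.5],[0,0,35,0,0,0,0.5],[0,0,50,0,0,0,0.5],[0,0,70,0,0,0,0.5],[0,0,90,0,0,0,0.5],[0,0,105,0,0,0,0.5],[0,0,105,0,0,0,0.5]]]'
python3 - <<'E'
from h import *
S=snap('side','side3');X=cloud(S[2],S[1])
m=(abs(X[...,0]-.475)<.05)&(abs(X[...,1]-.345)<.06)&(X[...,2]>.02)
h,e=np.histogram(X[m][:,2],bins=np.arange(.02,.24,.01)); print(list(zip(e.round(2),h)))
E
```

```text
time_s: 18.97
ee_pos: [0.474, 0.3602, 0.0684]
tool_rot: [[-0.999, -0.035, 0.001], [-0.035, 0.999, 0.001], [-0.002, 0.001, -1.0]]
force: [-0.4, 0.1, 5.0]
width: 0.0643
grasp_force: 30.0
time_s: 19.97
ee_pos: [0.4755, 0.3611, 0.1768]
tool_rot: [[-0.999, -0.035, 0.007], [-0.035, 0.999, 0.004], [-0.007, 0.004, -1.0]]
force: [-1.3, 1.9, 0.1]
width: 0.0645
grasp_force: 30.0
[(np.float64(0.02), np.int64(23)), (np.float64(0.03), np.int64(76)), (np.float64(0.04), np.int64(63)), (np.float64(0.05), np.int64(99)), (np.float64(0.06), np.int64(66)), (np.float64(0.07), np.int64(0)), (np.float64(0.08), np.int64(0)), (np.float64(0.09), np.int64(0)), (np.float64(0.1), np.int64(0)), (np.float64(0.11), np.int64(0)), (np.float64(0.12), np.int64(0)), (np.float64(0.13), np.int64(0)), (np.float64(0.14), np.int64(0)), (np.float64(0.15), np.int64(6)), (np.float64(0.16), np.int64(43)), (np.float64(0.17), np.int64(35)), (np.float64(0.18), np.int64(71)), (np.float64(0.19), np.int64(87)), (np.float64(0.2), np.int64(21)), (np.float64(0.21), np.int64(22)), (np.float64(0.22), np.int64(19))]
```

```bash
python3 -m creep '[[[1,-10,0,0,0,0,0.5],[3,-30,0,0,0,0,0.5],[7,-60,0,0,0,0,0.5],[11,-95,0,0,0,0,0.5],[15,-133,0,0,0,0,0.5],[19,-172,0,0,0,0,0.5],[24,-211,0,0,0,0,0.5],[28,-250,0,0,0,0,0.5],[33,-289,0,0,0,0,0.5],[38,-328,0,0,0,0,0.5],[42,-367,0,0,0,0,0.5],[46,-402,0,0,0,0,0.5],[50,-430,0,0,0,0,0.5],[52,-450,0,0,0,0,0.5],[53,-459,0,0,0,0,0.5],[53,-459,0,0,0,0,0.5],[53,-459,-10,0,0,0,0.5],[53,-459,-28,0,0,0,0.5],[53,-459,-46,0,0,0,0.5],[53,-459,-64,0,0,0,0.5]]]'; python3 -m creep '[[[0,0,-18,0,0,0,0.5],[0,0,-32,0,0,0,0.5],[0,0,-39,0,0,0,0.5],[0,0,-42,0,0,0,0.5],[0,0,-43,0,0,0,0.5],[0,0,-43,0,0,0,0.5],[0,0,-43,0,0,0,0.5]]]'
```

```text
time_s: 21.68
ee_pos: [0.5256, -0.0971, 0.107]
tool_rot: [[-0.999, -0.037, -0.001], [-0.037, 0.999, 0.001], [0.001, 0.001, -1.0]]
force: [-0.1, -0.1, -0.1]
width: 0.0646
grasp_force: 30.0
time_s: 22.27
ee_pos: [0.5268, -0.0987, 0.0658]
tool_rot: [[-0.999, -0.036, 0.001], [-0.036, 0.999, -0.0], [-0.001, -0.0, -1.0]]
force: [0.6, 0.3, -0.6]
width: 0.0643
grasp_force: 30.0
```

```bash
python3 -m creep '[[[0,0,-1,0,0,0,0.5],[0,0,-1,0,0,0,0.5],[0,0,-1,0,0,0,0.9],[0,0,-1,0,0,0,0.9],[0,0,-1,0,0,0,0.9],[0,0,-1,0,0,0,0.9],[0,0,-1,0,0,0,0.9],[0,0,15,0,0,0,0.9],[0,0,40,0,0,0,0.9],[0,0,75,0,0,0,0.9],[0,0,95,0,0,0,1]]]'; python3 -m creep '[[[-2,20,0,0,0,0,1],[-53,459,0,0,0,0,1],[-53,459,0,0,0,0,1],[-53,459,0,0,0,0,1],[-53,459,0,0,0,0,1],[-53,459,0,0,0,0,1],[-53,459,0,0,0,0,1],[-53,459,0,0,0,0,1],[-53,459,0,0,0,0,1],[-53,459,0,0,0,0,1],[-53,459,0,0,0,0,1],[-53,459,0,0,0,0,1],[-53,459,0,0,0,0,1],[-53,459,-10,0,0,0,1],[-53,459,-30,0,0,0,1],[-53,459,-45,0,0,0,1],[-53,459,-45,0,0,0,1]]]'
python3 - <<'E'
from h import *
T=snap('top','top3')
im,d,c=snap('wrist','w6'); s=state(); print(s['ee_pos'],s['tool_rot'][:,1])
X=cloud(c,d)
m=(X[...,2]>.056)&(X[...,2]<.068)&(abs(X[...,0]-.475)<.045)&(abs(X[...,1]-.36)<.038)
print(m.sum(),cv2.minEnclosingCircle((X[m][:,:2]*1000).astype(np.float32)),X[m][:,2].mean())
X=cloud(T[2],T[1])
for y in(-.099,-.249):
  m=(X[...,2]>.074)&(X[...,2]<.1)&(abs(X[...,0]-.528)<.045)&(abs(X[...,1]-y)<.045)
  print(m.sum(),cv2.minEnclosingCircle((X[m][:,:2]*1000).astype(np.float32)),X[m][:,2].mean())
E
```

```text
time_s: 23.18
ee_pos: [0.5275, -0.0995, 0.1631]
tool_rot: [[-0.999, -0.035, 0.003], [-0.035, 0.999, -0.001], [-0.003, -0.001, -1.0]]
force: [1.3, -0.6, 0.3]
width: 0.0885
grasp_force: 0.0
time_s: 24.6
ee_pos: [0.4713, 0.3568, 0.1117]
tool_rot: [[-0.999, -0.034, -0.006], [-0.034, 0.999, -0.005], [0.007, -0.004, -1.0]]
force: [-0.2, -1.3, -0.4]
width: 0.094
grasp_force: 0.0
[0.473303   0.35822454 0.11476417] [-0.03367709  0.99943192 -0.00130401]
1552 ((473.5074462890625, 360.1705322265625), 32.004398345947266) 0.06126061675929581
95 ((527.7341918945312, -99.03543853759766), 32.47650146484375) 0.0806855752242617
108 ((533.4578857421875, -249.3811492919922), 32.658782958984375) 0.08045932166623057
```

```bash
python3 -m creep '[[[0,0,-25,0,0,0,1],[0,0,-48,0,0,0,1],[0,0,-63,0,0,0,1],[0,0,-72,0,0,0,1],[0,0,-72,0,0,0,1],[0,0,-72,0,0,0,0.5],[0,0,-72,0,0,0,0.5],[0,0,-72,0,0,0,0.5],[0,0,-72,0,0,0,0.5],[0,0,-72,0,0,0,0.5],[0,0,-72,0,0,0,0.5],[0,0,-72,0,0,0,0.5]]]'; python3 -m creep '[[[0,0,2,0,0,0,0.5],[0,0,5,0,0,0,0.5],[0,0,9,0,0,0,0.5],[0,0,14,0,0,0,0.5],[0,0,20,0,0,0,0.5],[0,0,27,0,0,0,0.5],[0,0,35,0,0,0,0.5],[0,0,50,0,0,0,0.5],[0,0,70,0,0,0,0.5],[0,0,90,0,0,0,0.5],[0,0,107,0,0,0,0.5],[0,0,117,0,0,0,0.5],[0,0,117,0,0,0,0.5]]]'
python3 - <<'E'
from h import *
S=snap('side','side4');X=cloud(S[2],S[1])
m=(abs(X[...,0]-.475)<.05)&(abs(X[...,1]-.345)<.06)&(X[...,2]>.02)
h,e=np.histogram(X[m][:,2],bins=np.arange(.02,.24,.01)); print(h.tolist())
E
```

```text
time_s: 25.7
ee_pos: [0.474, 0.3602, 0.0444]
tool_rot: [[-0.999, -0.035, 0.001], [-0.035, 0.999, 0.001], [-0.001, 0.001, -1.0]]
force: [-0.3, 0.7, 4.5]
width: 0.0647
grasp_force: 30.0
time_s: 26.78
ee_pos: [0.475, 0.3608, 0.1636]
tool_rot: [[-0.999, -0.035, 0.005], [-0.035, 0.999, 0.003], [-0.005, 0.003, -1.0]]
force: [0.5, 0.0, -0.3]
width: 0.0643
grasp_force: 30.0
[80, 85, 26, 0, 0, 0, 0, 0, 0, 0, 0, 0, 17, 47, 46, 82, 66, 19, 20, 18, 17]
```

```bash
python3 -m creep '[[[2,-10,0,0,0,0,0.5],[6,-30,0,0,0,0,0.5],[12,-60,0,0,0,0,0.5],[20,-95,0,0,0,0,0.5],[28,-133,0,0,0,0,0.5],[35,-171,0,0,0,0,0.5],[43,-209,0,0,0,0,0.5],[51,-247,0,0,0,0,0.5],[59,-285,0,0,0,0,0.5],[67,-323,0,0,0,0,0.5],[75,-361,0,0,0,0,0.5],[83,-399,0,0,0,0,0.5],[90,-437,0,0,0,0,0.5],[97,-470,0,0,0,0,0.5],[103,-499,0,0,0,0,0.5],[108,-522,0,0,0,0,0.5],[110,-532,0,0,0,0,0.5],[110,-532,0,0,0,0,0.5],[110,-532,-10,0,0,0,0.5],[110,-532,-25,0,0,0,0.5]]]'; python3 -m creep '[[[0,0,-20,0,0,0,0.5],[0,0,-42,0,0,0,0.5],[0,0,-58,0,0,0,0.5],[0,0,-66,0,0,0,0.5],[0,0,-70,0,0,0,0.5],[0,0,-70,0,0,0,0.5],[0,0,-70,0,0,0,0.5]]]'
```

```text
time_s: 28.5
ee_pos: [0.5836, -0.1709, 0.1356]
tool_rot: [[-0.999, -0.036, 0.002], [-0.036, 0.999, 0.0], [-0.002, 0.0, -1.0]]
force: [1.0, 0.3, -0.7]
width: 0.0642
grasp_force: 30.0
time_s: 29.08
ee_pos: [0.5838, -0.1699, 0.0669]
tool_rot: [[-0.999, -0.037, 0.002], [-0.037, 0.999, 0.001], [-0.002, 0.001, -1.0]]
force: [0.0, 1.3, 7.0]
width: 0.0639
grasp_force: 30.0
```

```bash
python3 - <<'E'
from h import *
s=state(); print(s['ee_pos'],s['force'],s['torque'])
im,d,c=snap('wrist','w7'); s=state(); X=cloud(c,d)
for n,p,z in(('h',(.4585,-.1765),(.11,.125)),('p2',(.5835,-.172),(.075,.1)),('p1',(.526,-.099),(.075,.09)),('p3',(.531,-.249),(.075,.09))):
  m=(X[...,2]>z[0])&(X[...,2]<z[1])&(abs(X[...,0]-p[0])<.04)&(abs(X[...,1]-p[1])<.04)
  if m.sum(): print(n,m.sum(),cv2.minEnclosingCircle((X[m][:,:2]*1000).astype(np.float32)),X[m][:,2].mean(),np.percentile(X[m][:,2],[5,95]))
E
```

```text
[ 0.58382216 -0.16993228  0.06689165] [0.02832499 1.32513337 6.96226664] [ 0.39212496  0.177932   -0.00590439]
h 223 ((470.4512939453125, -176.52658081054688), 6.783551216125488) 0.11390303818872843 [0.11052668 0.11693087]
p2 5242 ((576.2899780273438, -171.90435791015625), 40.08348083496094) 0.08427251325308255 [0.07609878 0.09545576]
p1 4398 ((527.0276489257812, -99.32353973388672), 32.22172164916992) 0.0814912290665645 [0.07606461 0.08404092]
p3 4438 ((533.1228637695312, -250.001220703125), 32.51523971557617) 0.08126843233377208 [0.07598963 0.08374667]
```

View pics/w7.png

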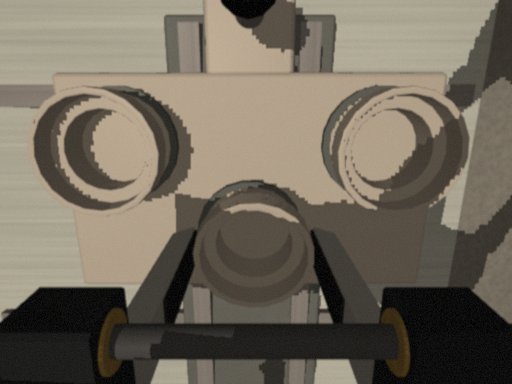

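```bash
python3 -m creep '[[[0,0,4,0,0,0,0.5],[0,0,10,0,0,0,0.5],[0,0,10,0,0,0,0.5],[0,0,10,0,0,0,0.5]]]';  python3 - <<'E'
from h import *
s=state(); print(s['ee_pos'],s['force'],s['torque'],s['joint_pos'])
S=snap('side','side5')
cv2.imwrite('pics/e.png',cv2.resize(S[0][210:360,250:400],None,fx=4,fy=4,interpolation=cv2.INTER_CUBIC))
E
```

```text
time_s: 29.47
ee_pos: [0.5836, -0.1717, 0.0759]
tool_rot: [[-0.999, -0.036, 0.001], [-0.036, 0.999, -0.0], [-0.001, -0.0, -1.0]]
force: [-0.4, 0.2, 0.9]
width: 0.0648
grasp_force: 30.0
[ 0.58360894 -0.17168248  0.07586668] [-0.35927089  0.18336642  0.87902535] [ 0.02305946  0.02966972 -0.00486909] [-4.00524959e-01  4.19968146e-01  1.62375445e+00  1.59074747e-04
  1.09724757e+00 -2.00725157e+00]
```

View pics/e.png

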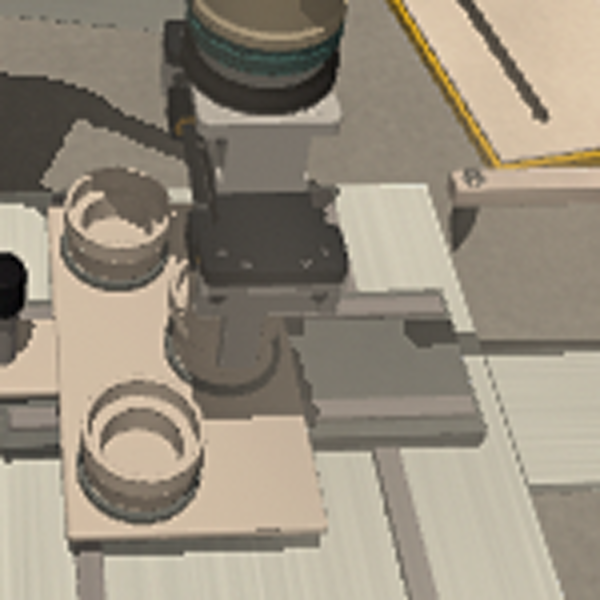

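```bash
python3 -m creep '[[[0,0,-3,0,0,0,0.5],[0,0,-5,0,0,0,0.5],[0,0,-6,0,0,0,0.5],[0,0,-6,0,0,0,0.5]]]'; python3 -m creep '[[[0,0,-1,0,0,0,0.5],[0,0,-2,0,0,0,0.5],[0,0,-2,0,0,0,0.5]]]' ; python3 -m creep '[[[0,0,-1,0,0,0,0.5],[0,0,-1.5,0,0,0,0.5],[0,0,-1.5,0,0,0,0.5]]]'
```

```text
time_s: 29.85
ee_pos: [0.583, -0.172, 0.0687]
tool_rot: [[-0.999, -0.035, -0.001], [-0.035, 0.999, 0.001], [0.001, 0.001, -1.0]]
force: [-1.0, -0.2, 0.2]
width: 0.064
grasp_force: 30.0
time_s: 30.1
ee_pos: [0.5833, -0.1721, 0.0672]
tool_rot: [[-0.999, -0.035, -0.0], [-0.035, 0.999, 0.0], [0.0, 0.0, -1.0]]
force: [0.6, 0.1, -1.3]
width: 0.0644
grasp_force: 30.0
time_s: 30.35
ee_pos: [0.5834, -0.1722, 0.0662]
tool_rot: [[-0.999, -0.035, 0.0], [-0.035, 0.999, -0.0], [-0.0, -0.0, -1.0]]
force: [-0.6, -0.1, 0.5]
width: 0.0641
grasp_force: 30.0
```

```bash
python3 -m creep '[[[0,0,-1,0,0,0,0.5],[0,0,-1,0,0,0,0.5],[0,0,-1,0,0,0,0.9],[0,0,-1,0,0,0,0.9],[0,0,-1,0,0,0,0.9],[0,0,-1,0,0,0,0.9],[0,0,-1,0,0,0,0.9],[0,0,15,0,0,0,0.9],[0,0,40,0,0,0,0.9],[0,0,75,0,0,0,0.9],[0,0,110,0,0,0,1],[-20,0,135,0,0,0,1],[-60,0,135,0,0,0,1],[-100,0,135,0,0,0,1],[-100,0,135,0,0,0,1]]]'
cat >> h.py <<'E'
def caps(n,im,d,c,x0=.4,x1=.7,y0=.05,y1=.33,zmin=.045):
    X=cloud(c,d); m=(im.max(2)<60)&(d>0)&(X[...,0]>x0)&(X[...,0]<x1)&(X[...,1]>y0)&(X[...,1]<y1)&(X[...,2]>zmin)
    k,l,st,ce=cv2.connectedComponentsWithStats(m.astype(np.uint8))
    for i in range(1,k):
        if st[i,4]<25: continue
        p=X[l==i]; z=np.percentile(p[:,2],90); t=p[p[:,2]>z-.007]
        print(n,'px',ce[i].round(1),st[i,4],'ztop',z.round(4),'circ',[np.round(q,1) for q in cv2.minEnclosingCircle((t[:,:2]*1000).astype(np.float32))])
E
python3 - <<'E'
from h import *
T=snap('top','top4');S=snap('side','side6')
for n,t in(('T',T),('S',S)): caps(n,*t)
X=cloud(T[2],T[1])
m=(X[...,2]>.031)&(X[...,2]<.041)&(abs(X[...,0]-.535)<.15)&(abs(X[...,1]-.195)<.09)
print('rack',cv2.minAreaRect((X[m][:,:2]*1000).astype(np.float32)))
for p in((.526,-.099),(.5835,-.172),(.531,-.249)):
  m=(X[...,2]>.076)&(X[...,2]<.1)&(abs(X[...,0]-p[0])<.04)&(abs(X[...,1]-p[1])<.04)
  print(m.sum(),cv2.minEnclosingCircle((X[m][:,:2]*1000).astype(np.float32)),X[m][:,2].mean())
E
```

```text
time_s: 31.6
ee_pos: [0.4755, -0.1702, 0.2006]
tool_rot: [[-0.999, -0.034, -0.008], [-0.034, 0.999, 0.002], [0.008, 0.002, -1.0]]
force: [-0.9, 0.2, -0.5]
width: 0.0942
grasp_force: 0.0
T px [244.  162.6] 72 ztop 0.0644 circ [array([605.1, 183.8]), np.float64(14.0)]
T px [237.7 182.4] 84 ztop 0.0913 circ [array([535.5, 194.7]), np.float64(13.9)]
T px [232.  205.4] 77 ztop 0.0779 circ [array([466.1, 204.9]), np.float64(13.4)]
S px [300.7 197.6] 91 ztop 0.0653 circ [array([609.4, 181.7]), np.float64(17.7)]
rack ((538.7255859375, 195.68603515625), (76.84798431396484, 210.62071228027344), 81.30318450927734)
62 ((528.2139892578125, -99.42694091796875), 32.52338790893555) 0.08132014200363882
45 ((585.215087890625, -171.1023406982422), 32.0432014465332) 0.08096084439049732
0 ((0.0, 0.0), 0.0) nan<stdin>:9: RuntimeWarning: Mean of empty slice.
  ret = ret.dtype.type(ret / rcount)
```

```bash
python3 -m creep '[[[54,367,-40,0,0,0,1],[54,367,-40,0,0,0,1],[54,367,-40,0,0,0,1],[54,367,-40,0,0,0,1],[54,367,-40,0,0,0,1],[54,367,-40,0,0,0,1],[54,367,-40,0,0,0,1],[54,367,-40,0,0,0,1],[54,367,-40,0,0,0,1],[54,367,-40,0,0,0,1],[54,367,-40,0,0,0,1],[54,367,-40,0,0,0,1],[54,367,-40,0,0,0,1]]]'
python3 - <<'E'
from h import *
im,d,c=snap('wrist','w8'); s=state(); print(s['ee_pos'])
caps('W',im,d,c)
X=cloud(c,d)
for x,y,z in((.537,.195,.09),(.468,.205,.076)):
  m=(X[...,2]>z-.004)&(X[...,2]<z+.006)&(abs(X[...,0]-x)<.03)&(abs(X[...,1]-y)<.03)
  print(m.sum(),cv2.minEnclosingCircle((X[m][:,:2]*1000).astype(np.float32)),X[m][:,2].mean(), np.polyfit(X[m][:,0],X[m][:,2],1)[0],np.polyfit(X[m][:,1],X[m][:,2],1)[0])
E
```

```text
time_s: 32.78
ee_pos: [0.538, 0.1941, 0.1608]
tool_rot: [[-0.999, -0.034, -0.0], [-0.034, 0.999, -0.0], [0.0, -0.0, -1.0]]
force: [0.1, -0.7, -1.1]
width: 0.0939
grasp_force: 0.0
[0.53791379 0.19372121 0.16105227]
W px [109.6  63.4] 326 ztop 0.0686 circ [array([435. ,  74.8]), np.float64(13.7)]
W px [272.5 112.6] 1277 ztop 0.0769 circ [array([468.7, 206.4]), np.float64(15.6)]
W px [255.8 200.6] 1430 ztop 0.091 circ [array([537.5, 195.9]), np.float64(16.1)]
W px [264.8 329. ] 24961 ztop 0.2813 circ [array([503.8, 193.3]), np.float64(57.0)]
W px [241.2 262.3] 1033 ztop 0.063 circ [array([606.1, 185.1]), np.float64(15.7)]
1249 ((537.5298461914062, 195.90309143066406), 16.08274269104004) 0.09006153587792971 0.01471545368262556 0.004685065211042294
1371 ((468.5500183105469, 206.4881134033203), 15.898550033569336) 0.07602757471200274 0.005904814357990974 0.0033510064659684736
```

View pics/w8.png

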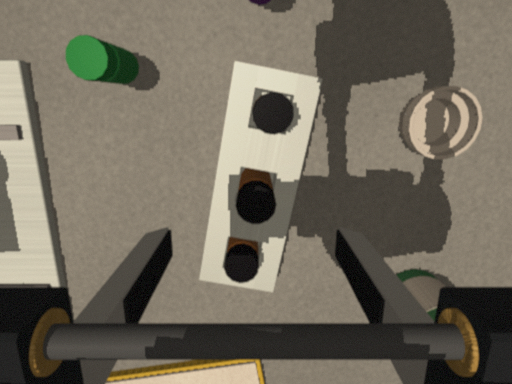

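```bash
python3 -m creep '[[[0,1.5,0,0,0,0,0.6],[0,1.5,-15,0,0,0,0.6],[0,1.5,-40,0,0,0,0.6],[0,1.5,-65,0,0,0,0.6],[0,1.5,-88,0,0,0,0.6],[0,1.5,-100,0,0,0,0.6],[0,1.5,-104,0,0,0,0.6],[0,1.5,-104,0,0,0,0.6],[0,1.5,-104,0,0,0,0.1],[0,1.5,-104,0,0,0,0.1],[0,1.5,-104,0,0,0,0.1],[0,1.5,-104,0,0,0,0.1],[0,1.5,-104,0,0,0,0.1],[0,1.5,-104,0,0,0,0.1],[0,1.5,-104,0,0,0,0.1]]]'; python3 -m creep '[[[0,0,2,0,0,0,0.1],[0,0,5,0,0,0,0.1],[0,0,10,0,0,0,0.1],[0,0,16,0,0,0,0.1],[0,0,23,0,0,0,0.1],[0,0,32,0,0,0,0.1],[0,0,45,0,0,0,0.1],[0,0,65,0,0,0,0.1],[0,0,90,0,0,0,0.1],[0,0,110,0,0,0,0.1],[0,0,119,0,0,0,0.1],[0,0,119,0,0,0,0.1]]]'
```

```text
time_s: 34.08
ee_pos: [0.5382, 0.1966, 0.0579]
tool_rot: [[-0.999, -0.035, 0.002], [-0.035, 0.999, 0.0], [-0.002, 0.0, -1.0]]
force: [0.1, 0.0, 4.5]
width: 0.0316
grasp_force: 30.0
time_s: 35.08
ee_pos: [0.539, 0.1968, 0.1789]
tool_rot: [[-0.999, -0.035, 0.005], [-0.035, 0.999, 0.001], [-0.005, 0.001, -1.0]]
force: [0.5, -0.5, -0.9]
width: 0.0316
grasp_force: 30.0
```

```bash
python3 -m creep '[[[1,-8,0,0,0,0,0.1],[3,-24,0,0,0,0,0.1],[6,-48,0,0,0,0,0.1],[10,-78,0,0,0,0,0.1],[14,-112,0,0,0,0,0.1],[18,-147,0,0,0,0,0.1],[23,-182,0,0,0,0,0.1],[27,-217,0,0,0,0,0.1],[31,-252,0,0,0,0,0.1],[35,-285,0,0,0,0,0.1],[39,-314,0,0,0,0,0.1],[42,-338,0,0,0,0,0.1],[44,-355,0,0,0,0,0.1],[46,-365,0,0,0,0,0.1],[46,-368.5,0,0,0,0,0.1],[46,-368.5,0,0,0,0,0.1],[46,-368.5,0,0,0,0,0.1],[46,-368.5,-8,0,0,0,0.1],[46,-368.5,-20,0,0,0,0.1],[46,-368.5,-34,0,0,0,0.1]]]'; python3 -m creep '[[[0,0,-14,0,0,0,0.1],[0,0,-26,0,0,0,0.1],[0,0,-34,0,0,0,0.1],[0,0,-37,0,0,0,0.1],[0,0,-38,0,0,0,0.1],[0,0,-38,0,0,0,0.1]]]'
```

```text
time_s: 36.75
ee_pos: [0.5838, -0.1709, 0.142]
tool_rot: [[-0.999, -0.037, 0.002], [-0.037, 0.999, -0.0], [-0.002, -0.0, -1.0]]
force: [0.3, -0.4, -0.9]
width: 0.0314
grasp_force: 30.0
time_s: 37.25
ee_pos: [0.5837, -0.1718, 0.1042]
tool_rot: [[-0.999, -0.036, 0.0], [-0.036, 0.999, -0.0], [-0.0, -0.0, -1.0]]
force: [-0.6, -0.3, -0.4]
width: 0.0315
grasp_force: 30.0
```

```bash
python3 -m creep '[[[0,0,-1,0,0,0,0.1],[0,0,-1.5,0,0,0,0.1],[0,0,-1.5,0,0,0,0.1],[0,0,-1.5,0,0,0,0.6],[0,0,-1.5,0,0,0,0.6],[0,0,-1.5,0,0,0,0.6],[0,0,-1.5,0,0,0,0.6],[0,0,-1.5,0,0,0,0.6],[0,0,10,0,0,0,0.6],[0,0,30,0,0,0,0.6],[0,0,55,0,0,0,0.6],[0,0,75,0,0,0,0.6]]]'; python3 -m creep '[[[-12,40,0,0,0,0,1],[-115,378,0,0,0,0,1],[-115,378,0,0,0,0,1],[-115,378,0,0,0,0,1],[-115,378,0,0,0,0,1],[-115,378,0,0,0,0,1],[-115,378,0,0,0,0,1],[-115,378,0,0,0,0,1],[-115,378,0,0,0,0,1],[-115,378,0,0,0,0,1],[-115,378,-10,0,0,0,1],[-115,378,-25,0,0,0,0.6],[-115,378,-25,0,0,0,0.6],[-115,378,-25,0,0,0,0.6]]]'
python3 - <<'E'
from h import *
im,d,c=snap('wrist','w9'); s=state(); print(s['ee_pos'])
caps('W',im,d,c); T=snap('top','top5'); caps('T',*T,x0=.5,x1=.65,y0=-.3,y1=-.05,zmin=.08);caps('T',*T)
E
```

```text
time_s: 38.25
ee_pos: [0.5836, -0.1722, 0.1802]
tool_rot: [[-0.999, -0.035, 0.0], [-0.035, 0.999, -0.0], [-0.0, -0.0, -1.0]]
force: [-0.5, -0.4, 0.1]
width: 0.0562
grasp_force: 0.0
time_s: 39.42
ee_pos: [0.468, 0.2049, 0.1531]
tool_rot: [[-0.999, -0.035, -0.002], [-0.035, 0.999, -0.001], [0.002, -0.001, -1.0]]
force: [0.8, 0.3, -0.1]
width: 0.0773
grasp_force: 0.0
[0.46872311 0.20501828 0.15387558]
W px [ 98.3 146.9] 329 ztop 0.0691 circ [array([431.8,  73.5]), np.float64(14.2)]
W px [109.5 147.7] 27 ztop 0.0476 circ [array([432.8,  81. ]), np.float64(7.4)]
W px [255.3 200.2] 1334 ztop 0.0769 circ [array([468.2, 206. ]), np.float64(16.0)]
W px [263.2 331.5] 29873 ztop 0.2746 circ [array([434.3, 204.1]), np.float64(56.6)]
T px [362.9 176.4] 114 ztop 0.1358 circ [array([ 582.1, -170.7]), np.float64(15.0)]
T px [187.8 174.4] 42 ztop 0.5713 circ [array([435.1, 256.8]), np.float64(29.8)]
T px [256.8 189.4] 179 ztop 0.2951 circ [array([470.8, 128.5]), np.float64(32.0)]
T px [218.2 197.3] 390 ztop 0.3498 circ [array([442.4, 201.8]), np.float64(37.2)]
```

```bash
python3 -m creep '[[[0,0,-15,0,0,0,0.6],[0,0,-40,0,0,0,0.6],[0,0,-65,0,0,0,0.6],[0,0,-88,0,0,0,0.6],[0,0,-102,0,0,0,0.6],[0,0,-107.5,0,0,0,0.6],[0,0,-107.5,0,0,0,0.6],[0,0,-107.5,0,0,0,0.1],[0,0,-107.5,0,0,0,0.1],[0,0,-107.5,0,0,0,0.1],[0,0,-107.5,0,0,0,0.1],[0,0,-107.5,0,0,0,0.1],[0,0,-107.5,0,0,0,0.1],[0,0,-107.5,0,0,0,0.1]]]'; python3 -m creep '[[[0,0,2,0,0,0,0.1],[0,0,5,0,0,0,0.1],[0,0,10,0,0,0,0.1],[0,0,16,0,0,0,0.1],[0,0,23,0,0,0,0.1],[0,0,32,0,0,0,0.1],[0,0,45,0,0,0,0.1],[0,0,65,0,0,0,0.1],[0,0,90,0,0,0,0.1],[0,0,110,0,0,0,0.1],[0,0,120,0,0,0,0.1],[0,0,120,0,0,0,0.1]]]'
```

```text
time_s: 40.68
ee_pos: [0.4692, 0.2061, 0.0474]
tool_rot: [[-0.999, -0.035, 0.002], [-0.035, 0.999, 0.001], [-0.002, 0.0, -1.0]]
force: [-0.7, 0.6, 5.7]
width: 0.0315
grasp_force: 30.0
time_s: 41.68
ee_pos: [0.4701, 0.2064, 0.1694]
tool_rot: [[-0.999, -0.035, 0.006], [-0.035, 0.999, 0.002], [-0.006, 0.002, -1.0]]
force: [0.1, 0.2, 0.2]
width: 0.0317
grasp_force: 30.0
```

```bash
python3 -m creep '[[[2,-10,0,0,0,0,0.1],[5,-30,0,0,0,0,0.1],[9,-62,0,0,0,0,0.1],[14,-99,0,0,0,0,0.1],[19,-137,0,0,0,0,0.1],[25,-175,0,0,0,0,0.1],[30,-213,0,0,0,0,0.1],[35,-251,0,0,0,0,0.1],[41,-289,0,0,0,0,0.1],[46,-327,0,0,0,0,0.1],[51,-363,0,0,0,0,0.1],[55,-393,0,0,0,0,0.1],[59,-420,0,0,0,0,0.1],[62,-440,0,0,0,0,0.1],[64,-451,0,0,0,0,0.1],[64,-455.5,0,0,0,0,0.1],[64,-455.5,0,0,0,0,0.1],[64,-455.5,-6,0,0,0,0.1],[64,-455.5,-18,0,0,0,0.1],[64,-455.5,-32,0,0,0,0.1]]]'; python3 -m creep '[[[0,0,-14,0,0,0,0.1],[0,0,-27,0,0,0,0.1],[0,0,-36,0,0,0,0.1],[0,0,-39.5,0,0,0,0.1],[0,0,-40.5,0,0,0,0.1],[0,0,-40.5,0,0,0,0.1]]]'
```

```text
time_s: 43.35
ee_pos: [0.5327, -0.2481, 0.1346]
tool_rot: [[-0.999, -0.037, 0.001], [-0.037, 0.999, 0.0], [-0.001, -0.0, -1.0]]
force: [-0.5, -0.1, -0.5]
width: 0.0315
grasp_force: 30.0
time_s: 43.85
ee_pos: [0.5326, -0.2492, 0.0941]
tool_rot: [[-0.999, -0.036, 0.0], [-0.036, 0.999, 0.0], [-0.0, 0.0, -1.0]]
force: [-0.2, 0.0, -0.5]
width: 0.0315
grasp_force: 30.0
```

```bash
python3 -m creep '[[[0,0,-1,0,0,0,0.1],[0,0,-1.5,0,0,0,0.1],[0,0,-1.5,0,0,0,0.1],[0,0,-1.5,0,0,0,0.6],[0,0,-1.5,0,0,0,0.6],[0,0,-1.5,0,0,0,0.6],[0,0,-1.5,0,0,0,0.6],[0,0,-1.5,0,0,0,0.6],[0,0,10,0,0,0,0.6],[0,0,30,0,0,0,0.6],[0,0,55,0,0,0,0.6],[0,0,80,0,0,0,0.6],[0,0,90,0,0,0,0.6]]]'; python3 -m creep '[[[7,40,0,0,0,0,0.6],[74,434.5,0,0,0,0,0.6],[74,434.5,0,0,0,0,0.6],[74,434.5,0,0,0,0,0.6],[74,434.5,0,0,0,0,0.6],[74,434.5,0,0,0,0,0.6],[74,434.5,0,0,0,0,0.6],[74,434.5,0,0,0,0,0.6],[74,434.5,0,0,0,0,0.6],[74,434.5,0,0,0,0,0.6],[74,434.5,0,0,0,0,0.6],[74,434.5,-15,0,0,0,0.6],[74,434.5,-40,0,0,0,0.6],[74,434.5,-40,0,0,0,0.6],[74,434.5,-40,0,0,0,0.6]]]'
python3 - <<'E'
from h import *
im,d,c=snap('wrist','w10'); s=state(); print(s['ee_pos'])
caps('W',im,d,c); T=snap('top','top6'); caps('T',*T,x0=.5,x1=.65,y0=-.3,y1=-.05,zmin=.08)
E
```

```text
time_s: 44.93
ee_pos: [0.534, -0.2506, 0.1874]
tool_rot: [[-0.999, -0.035, 0.005], [-0.035, 0.999, -0.003], [-0.005, -0.003, -1.0]]
force: [0.3, -0.4, 0.7]
width: 0.0563
grasp_force: 0.0
time_s: 46.18
ee_pos: [0.605, 0.1847, 0.1422]
tool_rot: [[-0.999, -0.035, -0.004], [-0.035, 0.999, -0.001], [0.004, -0.001, -1.0]]
force: [0.1, 0.4, 0.2]
width: 0.0563
grasp_force: 0.0
[0.60624371 0.18465074 0.14371876]
W px [253.8 201. ] 1279 ztop 0.0629 circ [array([606.7, 185.2]), np.float64(15.9)]
W px [255.4 334.4] 32212 ztop 0.264 circ [array([578.7, 180.6]), np.float64(55.4)]
T px [362.9 176.4] 118 ztop 0.1361 circ [array([ 582.6, -171.3]), np.float64(14.8)]
T px [387.6 196.3] 108 ztop 0.1236 circ [array([ 530.5, -248.9]), np.float64(14.9)]
```

```bash
python3 -m creep '[[[0,0,-15,0,0,0,0.6],[0,0,-40,0,0,0,0.6],[0,0,-65,0,0,0,0.6],[0,0,-86,0,0,0,0.6],[0,0,-98,0,0,0,0.6],[0,0,-103,0,0,0,0.6],[0,0,-103,0,0,0,0.6],[0,0,-103,0,0,0,0.1],[0,0,-103,0,0,0,0.1],[0,0,-103,0,0,0,0.1],[0,0,-103,0,0,0,0.1],[0,0,-103,0,0,0,0.1],[0,0,-103,0,0,0,0.1],[0,0,-103,0,0,0,0.1]]]'; python3 -m creep '[[[0,0,2,0,0,0,0.1],[0,0,5,0,0,0,0.1],[0,0,10,0,0,0,0.1],[0,0,16,0,0,0,0.1],[0,0,23,0,0,0,0.1],[0,0,32,0,0,0,0.1],[0,0,45,0,0,0,0.1],[0,0,65,0,0,0,0.1],[0,0,90,0,0,0,0.1],[0,0,115,0,0,0,0.1],[0,0,125,0,0,0,0.1],[0,0,125,0,0,0,0.1]]]'
```

```text
time_s: 47.45
ee_pos: [0.6072, 0.185, 0.0421]
tool_rot: [[-0.999, -0.035, 0.002], [-0.035, 0.999, 0.0], [-0.002, 0.0, -1.0]]
force: [-0.2, -0.8, 6.6]
width: 0.0315
grasp_force: 30.0
time_s: 48.45
ee_pos: [0.6084, 0.1853, 0.1697]
tool_rot: [[-0.999, -0.035, 0.007], [-0.035, 0.999, 0.001], [-0.007, 0.001, -1.0]]
force: [-0.2, -0.6, -0.3]
width: 0.0315
grasp_force: 30.0
```

```bash
python3 -m creep '[[[-3,-10,0,0,0,0,0.1],[-8,-28,0,0,0,0,0.1],[-16,-55,0,0,0,0,0.1],[-24,-87,0,0,0,0,0.1],[-34,-121,0,0,0,0,0.1],[-44,-155,0,0,0,0,0.1],[-53,-189,0,0,0,0,0.1],[-62,-219,0,0,0,0,0.1],[-69,-245,0,0,0,0,0.1],[-75,-266,0,0,0,0,0.1],[-78,-279,0,0,0,0,0.1],[-80,-284,0,0,0,0,0.1],[-80,-284,0,0,0,0,0.1],[-80,-284,0,0,0,0,0.1],[-80,-284,-6,0,0,0,0.1],[-80,-284,-18,0,0,0,0.1],[-80,-284,-32,0,0,0,0.1],[-80,-284,-48,0,0,0,0.1]]]'; python3 -m creep '[[[0,0,-13,0,0,0,0.1],[0,0,-22,0,0,0,0.1],[0,0,-27,0,0,0,0.1],[0,0,-29,0,0,0,0.1],[0,0,-29.5,0,0,0,0.1],[0,0,-29.5,0,0,0,0.1]]]'
```

```text
time_s: 49.95
ee_pos: [0.5272, -0.0979, 0.1176]
tool_rot: [[-0.999, -0.037, 0.001], [-0.037, 0.999, 0.0], [-0.001, 0.0, -1.0]]
force: [0.1, 0.0, -0.9]
width: 0.0314
grasp_force: 30.0
time_s: 50.45
ee_pos: [0.527, -0.0991, 0.0889]
tool_rot: [[-0.999, -0.036, 0.001], [-0.036, 0.999, -0.0], [-0.001, -0.0, -1.0]]
force: [-0.1, -0.7, 0.3]
width: 0.0312
grasp_force: 30.0
```

```bash
python3 -m creep '[[[0,0,-1,0,0,0,0.1],[0,0,-1.5,0,0,0,0.1],[0,0,-1.5,0,0,0,0.1],[0,0,-1.5,0,0,0,0.6],[0,0,-1.5,0,0,0,0.6],[0,0,-1.5,0,0,0,0.6],[0,0,-1.5,0,0,0,0.6],[0,0,-1.5,0,0,0,0.6],[0,0,10,0,0,0,0.6],[0,0,30,0,0,0,0.6],[0,0,55,0,0,0,0.6],[0,0,85,0,0,0,0.6],[0,20,95,0,0,0,0.6],[-20,60,95,0,0,0,0.6],[-40,100,95,0,0,0,0.6],[-70,140,95,0,0,0,0.6],[-90,180,95,0,0,0,0.6],[-90,200,95,0,0,0,0.6]]]'
python3 - <<'E'
from h import *
T=snap('top','top7');S=snap('side','side7')
for n,t in(('T',T),('S',S)): caps(n,*t,x0=.44,x1=.65,y0=-.3,y1=-.05,zmin=.085)
a=cv2.resize(T[0][65:215,320:410],None,fx=4,fy=4,interpolation=cv2.INTER_CUBIC)
b=cv2.resize(S[0][235:295,350:460],None,fx=4,fy=4,interpolation=cv2.INTER_CUBIC)
o=np.zeros((600,800,3),np.uint8); o[:600,:360]=a; o[:240,360:800]=b; cv2.imwrite('pics/f.png',o)
for n,(im,d,c) in(('T',T),('S',S)):
    X=cloud(c,d)
    m=(X[...,2]>.145)&(X[...,2]<.5)&(X[...,0]>.64)&(X[...,0]<.9)&(abs(X[...,1]+.19)<.06)
    h=X[m]; i=np.argsort(h[:,0])
    for k in np.arange(.66,.8,.02):
        q=h[(h[:,0]>=k)&(h[:,0]<k+.02)]
        if len(q): print(n,k.round(2),len(q),'x',h[i[0],0].round(4),'y',q[:,1].min().round(4),q[:,1].max().round(4),'z',q[:,2].min().round(4),q[:,2].max().round(4))
E
```

```text
time_s: 51.95
ee_pos: [0.4331, 0.1021, 0.1836]
tool_rot: [[-0.999, -0.035, -0.002], [-0.035, 0.999, 0.0], [0.002, 0.0, -1.0]]
force: [0.9, 0.1, -1.0]
width: 0.0569
grasp_force: 0.0
T px [363.1 176.2] 112 ztop 0.1363 circ [array([ 582.7, -171.5]), np.float64(14.8)]
T px [335.9 193.9] 79 ztop 0.1098 circ [array([524.8, -97.6]), np.float64(14.7)]
T px [387.8 196.2] 104 ztop 0.1232 circ [array([ 531. , -248.6]), np.float64(14.4)]
T px [362.  217.9] 52 ztop 0.1174 circ [array([ 458.9, -176. ]), np.float64(11.4)]
S px [279. 257.] 170 ztop 0.11 circ [array([ 525.7, -101. ]), np.float64(16.1)]
S px [250.4 281. ] 169 ztop 0.1203 circ [array([ 460.9, -177.7]), np.float64(12.7)]
S px [285.8 307.7] 241 ztop 0.1238 circ [array([ 532.5, -250.3]), np.float64(16.6)]
T 0.68 49 x 0.6834 y -0.2004 -0.1852 z 0.1582 0.2116
T 0.7 41 x 0.6834 y -0.1994 -0.1842 z 0.1984 0.2106
T 0.72 41 x 0.6834 y -0.1985 -0.184 z 0.1954 0.2122
T 0.74 41 x 0.6834 y -0.1986 -0.1833 z 0.1972 0.2129
T 0.76 37 x 0.6834 y -0.1969 -0.1827 z 0.196 0.2098
T 0.78 42 x 0.6834 y -0.1956 -0.1811 z 0.1952 0.2118
T 0.8 39 x 0.6834 y -0.1952 -0.1814 z 0.1944 0.2107
S 0.68 136 x 0.6829 y -0.2018 -0.1859 z 0.1588 0.2103
S 0.7 93 x 0.6829 y -0.2012 -0.186 z 0.1952 0.212
S 0.72 91 x 0.6829 y -0.201 -0.1858 z 0.1962 0.2109
S 0.74 88 x 0.6829 y -0.2005 -0.1848 z 0.1966 0.2114
S 0.76 86 x 0.6829 y -0.1993 -0.1862 z 0.1951 0.2112
S 0.78 94 x 0.6829 y -0.1982 -0.1823 z 0.1938 0.2109
S 0.8 87 x 0.6829 y -0.1977 -0.1822 z 0.1982 0.2112
```

View pics/f.png

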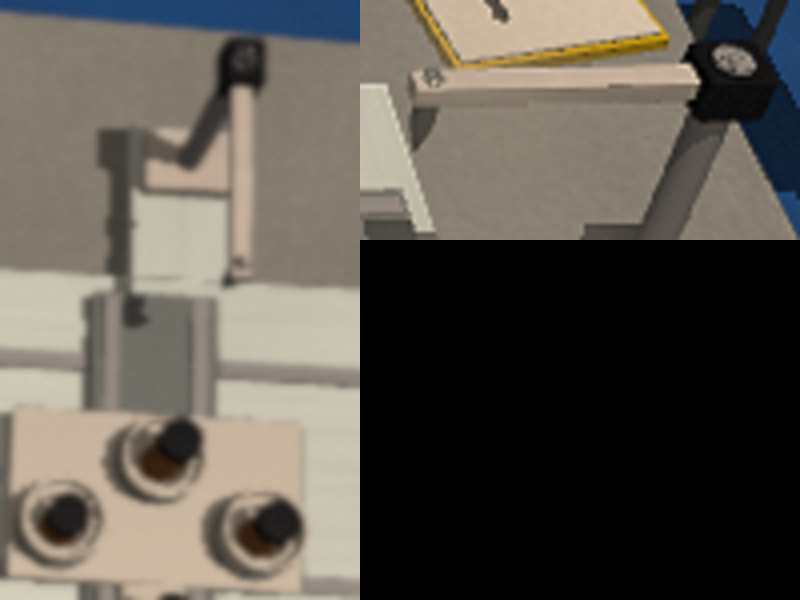

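```bash
python3 - <<'E'
from h import *
T=load('top7');S=load('side7')
print(tri([T[2],S[2]],[(377.3,136.3),(363.75,272.5)]))
print('T tip at z.155',onplane(T[2],377.3,136.3,.155),'S',onplane(S[2],363.75,272.5,.155))
for n,(im,d,c) in(('T',T),('S',S)):
    X=cloud(c,d)
    for a,b in((.15,.16),(.16,.17),(.17,.18),(.18,.194),(.203,.216)):
        m=(X[...,2]>a)&(X[...,2]<b)&(X[...,0]>.66)&(X[...,0]<.72)&(abs(X[...,1]+.19)<.04)
        if m.sum(): print(n,a,m.sum(),X[m].min(0).round(4),X[m].max(0).round(4))
    h,e=np.histogram([0])if 0 else (0,0)
    # post / clamp
    m=(X[...,2]>.10)&(X[...,2]<.19)&(X[...,0]>.8)&(X[...,0]<.88)&(abs(X[...,1]+.19)<.05)
    print(n,'post',m.sum(),np.percentile(X[m],[2,50,98],axis=0).round(4).tolist())
# screw head in top crop ~ (239,266)/4 ; side (432,77)
print('screw',onplane(T[2],320+239/4,65+266/4,.212),onplane(S[2],350+72/4,235+77/4,.212))
E
```

```text
[ 0.69278109 -0.19754932  0.15912825]
T tip at z.155 [ 0.69383986 -0.19843823  0.155     ] S [ 0.69476737 -0.19385598  0.155     ]
T 0.15 1 [ 0.693  -0.1911  0.1582] [ 0.693  -0.1911  0.1582]
T 0.16 3 [ 0.6891 -0.1944  0.1685] [ 0.6922 -0.1887  0.1698]
T 0.17 2 [ 0.6899 -0.1952  0.1744] [ 0.6931 -0.1872  0.1773]
T 0.18 6 [ 0.6846 -0.1972  0.1819] [ 0.6949 -0.1871  0.1935]
T 0.203 57 [ 0.6835 -0.1998  0.2031] [ 0.7194 -0.1842  0.2116]
T post 64 [[0.8325, -0.1942, 0.103], [0.8361, -0.1826, 0.1288], [0.8456, -0.1773, 0.1618]]
S 0.15 2 [ 0.692  -0.1959  0.1588] [ 0.6927 -0.1932  0.1589]
S 0.16 6 [ 0.6901 -0.1983  0.1616] [ 0.694  -0.1953  0.1688]
S 0.17 14 [ 0.6884 -0.1987  0.1702] [ 0.6968 -0.1955  0.1797]
S 0.18 24 [ 0.6872 -0.2008  0.1808] [ 0.6981 -0.1947  0.1926]
S 0.203 132 [ 0.6829 -0.2016  0.2031] [ 0.7196 -0.1859  0.212 ]
S post 296 [[0.8324, -0.2013, 0.1019], [0.8375, -0.1958, 0.1433], [0.8494, -0.1842, 0.1877]]
screw [ 0.68798026 -0.19178219  0.212     ] [ 0.69215051 -0.19671064  0.212     ]
```

```bash
python3 -m creep '[[[22.5,-277.5,-10,0,0,0,0.6],[22.5,-277.5,-10,0,0,0,0.6],[22.5,-277.5,-10,0,0,0,0.6],[22.5,-277.5,-10,0,0,0,0.6],[22.5,-277.5,-10,0,0,0,0.6],[22.5,-277.5,-10,0,0,0,0.6],[22.5,-277.5,-10,0,0,0,0.6],[22.5,-277.5,-10,0,0,0,0.6],[22.5,-277.5,-10,0,0,0,0.6],[22.5,-277.5,-10,0,0,0,0.6],[22.5,-277.5,-40,0,0,0,0.6],[22.5,-277.5,-70,0,0,0,0.6],[22.5,-277.5,-90,0,0,0,0.6],[22.5,-277.5,-97,0,0,0,0.6],[22.5,-277.5,-97,0,0,0,0.6],[22.5,-277.5,-97,0,0,0,0.6]]]';python3 -m creep '[[[0,0,0,0,0,0,0],[0,0,0,0,0,0,0],[0,0,0,0,0,0,0],[0,0,0,0,0,0,0],[0,0,0,0,0,0,0],[0,0,0,0,0,0,0],[0,0,0,0,0,0,0],[0,0,0,0,0,0,0]]]'
```

```text
time_s: 53.38
ee_pos: [0.4595, -0.176, 0.0871]
tool_rot: [[-0.999, -0.037, 0.001], [-0.037, 0.999, -0.0], [-0.001, -0.0, -1.0]]
force: [0.4, 0.1, -0.3]
width: 0.0564
grasp_force: 0.0
time_s: 54.05
ee_pos: [0.4592, -0.1768, 0.0869]
tool_rot: [[-0.999, -0.035, 0.001], [-0.035, 0.999, -0.0], [-0.001, -0.0, -1.0]]
force: [-0.6, -0.4, 4.6]
width: 0.0255
grasp_force: 30.0
```

```bash
python3 -m creep '[[[1,-0.5,0,0,0,0,0],[2.5,-1.5,0,0,0,0,0],[5,-3,0,0,0,0,0],[8.5,-5,0,0,0,0,0],[13,-7.5,0,0,0,0,0],[18,-10.5,0,0,0,0,0],[24,-14,0,0,0,0,0],[31,-18,0,0,0,0,0],[38,-22,0,0,0,0,0],[45,-26,0,0,0,0,0],[52,-30,0,0,0,0,0],[59,-34,0,0,0,0,0],[66,-38,0,0,0,0,0],[73,-42,0,0,0,0,0],[80,-46,0,0,0,0,0],[87,-50,0,0,0,0,0],[94,-54,0,0,0,0,0],[101,-58,0,0,0,0,0],[108,-62,0,0,0,0,0],[115,-66,0,0,0,0,0]]]'; python3 -m creep '[[[7,-4,0,0,0,0,0],[14,-8,0,0,0,0,0],[21,-12,0,0,0,0,0],[28,-16,0,0,0,0,0],[34,-19.5,0,0,0,0,0],[39,-22.5,0,0,0,0,0],[43.5,-25,0,0,0,0,0],[47,-27,0,0,0,0,0],[49.5,-27.5,0,0,0,0,0],[50.5,-28,0,0,0,0,0],[50.5,-28,0,0,0,0,0],[50.5,-28,0,0,0,0,0]]]'
python3 - <<'E'
from h import *
T=snap('top','top8');S=snap('side','side8');W=snap('wrist','w11')
for n,t in(('T',T),('S',S),('W',W)): caps(n,*t,x0=.6,x1=.77,y0=-.36,y1=-.05,zmin=.085)
a=cv2.resize(T[0][100:200,310:440],None,fx=3.0,fy=3.0,interpolation=cv2.INTER_CUBIC)
b=cv2.resize(S[0][230:330,300:430],None,fx=3.0,fy=3.0,interpolation=cv2.INTER_CUBIC)
cv2.imwrite('pics/g.png',np.hstack([a,b]))
E
```

```text
time_s: 55.72
ee_pos: [0.5732, -0.2418, 0.087]
tool_rot: [[-0.999, -0.035, -0.002], [-0.035, 0.999, 0.002], [0.002, 0.002, -1.0]]
force: [-3.2, 2.5, 7.2]
width: 0.0255
grasp_force: 30.0
time_s: 56.72
ee_pos: [0.6242, -0.27, 0.087]
tool_rot: [[-0.999, -0.035, -0.001], [-0.035, 0.999, 0.001], [0.001, 0.001, -1.0]]
force: [-1.1, 2.2, 4.7]
width: 0.0255
grasp_force: 30.0
T px [420.3 108.7] 108 ztop 0.5065 circ [array([ 639.8, -211.7]), np.float64(31.3)]
T px [397.2 125.6] 109 ztop 0.1359 circ [array([ 745.8, -265.5]), np.float64(15.8)]
T px [379. 149.] 317 ztop 0.2282 circ [array([ 627.6, -205.9]), np.float64(33.8)]
T px [436.  158.2] 151 ztop 0.2285 circ [array([ 626.5, -344.7]), np.float64(28.5)]
S px [379.2 176.9] 105 ztop 0.5061 circ [array([ 613.7, -332.5]), np.float64(7.0)]
S px [357.8 199.3] 27 ztop 0.4608 circ [array([ 602.3, -331.6]), np.float64(2.6)]
S px [351.1 269.8] 246 ztop 0.2874 circ [array([ 629.9, -288.4]), np.float64(31.2)]
S px [362.7 289.6] 43 ztop 0.1099 circ [array([ 679.8, -237.7]), np.float64(59.3)]
W px [253.5 266.4] 3965 ztop 0.1505 circ [array([ 621.1, -270.4]), np.float64(15.3)]
W px [  9.3 352.9] 245 ztop 0.2028 circ [array([ 602.5, -326.8]), np.float64(4.0)]
W px [221.2 372.9] 2916 ztop 0.2088 circ [array([ 601.8, -271.2]), np.float64(35.6)]
```

View pics/g.png

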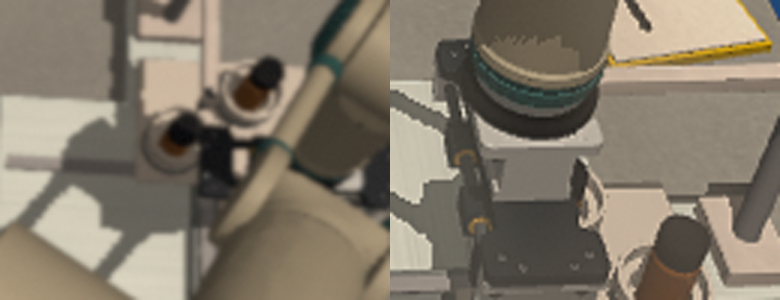

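```bash
cat >> h.py <<'E'
def captop(n,im,d,c,z,x=.692,y=-.193,r=.03,dark=70):
    X=cloud(c,d)
    m=(X[...,2]>z-.006)&(X[...,2]<z+.008)&(abs(X[...,0]-x)<r)&(abs(X[...,1]-y)<r)&(im.max(2)<dark)
    if m.sum()<10: print(n,'few',m.sum()); return
    q=X[m]; (cx,cy),R=cv2.minEnclosingCircle((q[:,:2]*1000).astype(np.float32))
    print(n,'captop',m.sum(),round(cx,1),round(cy,1),round(R,1),'mean z',q[:,2].mean().round(4),'range',(np.percentile(q,[3,97],axis=0)*1000).round(1).tolist())
E
python3 - <<'E'
from h import *
for n,f in(('T','top8'),('S','side8'),('W','w11')): captop(n,*load(f),.107)
for n,f,p,z in(('T','top8',(.749,-.266),.135),('W','w11',(.749,-.266),.135),('T','top7',(.5837,-.172),.135),('T','top7',(.526,-.099),.107),('S','side7',(.526,-.099),.107),('S','side7',(.5837,-.172),.135),('S','side8',(.749,-.266),.135)): print(f);captop(n,*load(f),z,*p)
E
```

```text
T captop 74 690.2 -193.0 16.1 mean z 0.1057 range [[677.9, -204.0, 101.6], [704.7, -178.1, 110.6]]
S captop 44 697.8 -196.3 14.3 mean z 0.1083 range [[694.2, -208.9, 104.4], [705.2, -185.9, 111.0]]
W few 0
top8
T captop 72 746.5 -264.4 16.2 mean z 0.1332 range [[734.3, -276.5, 129.3], [760.0, -251.7, 138.3]]
w11
W few 0
top7
T captop 70 582.5 -171.7 14.9 mean z 0.1336 range [[569.1, -184.9, 129.9], [595.0, -160.7, 137.9]]
top7
T captop 71 524.9 -97.6 14.8 mean z 0.1062 range [[511.9, -111.0, 101.9], [537.8, -85.3, 110.6]]
side7
S captop 127 525.7 -101.0 16.1 mean z 0.1078 range [[512.2, -115.3, 101.6], [539.6, -88.0, 110.4]]
side7
S captop 70 582.5 -174.9 15.9 mean z 0.1355 range [[568.4, -188.9, 130.6], [597.1, -160.0, 138.1]]
side8
S few 8
```

```bash
python3 -m creep '[[[0.5,0,0,0,0,0,0],[1,0,0,0,0,0,0],[1,0,0,0,0,0,0],[1,0,0,0,0,0,0],[1,0,0,0,0,0,0],[1,0,0,0,0,0,0],[1,0,0,0,0,0,0],[1,0,0,0,0,0,0],[1,0,0,0,0,0,0],[1,0,0,0,0,0,0],[1,0,0,0,0,0,0],[1,0,0,0,0,0,0],[1,0,0,0,0,0,0],[1,0,0,0,0,0,0],[1,0,0,0,0,0,0],[1,0,0,0,0,0,0],[1,0,0,0,0,0,0],[1,0,0,0,0,0,0],[1,0,0,0,0,0,0]]]'
python3 - <<'E'
from h import *
captop('T',*snap('top','top9'),.107)
E
```

```text
time_s: 58.45
ee_pos: [0.6248, -0.27, 0.087]
tool_rot: [[-0.999, -0.035, -0.001], [-0.035, 0.999, 0.001], [0.001, 0.001, -1.0]]
force: [-1.8, 1.6, 4.7]
width: 0.0255
grasp_force: 30.0
T captop 71 691.0 -191.9 16.5 mean z 0.1059 range [[677.4, -204.1, 102.0], [705.0, -177.8, 111.7]]
```

```bash
python3 -m creep '[[[0,1,0,0,0,0,0],[0,3,0,0,0,0,0],[0,6,0,0,0,0,0],[0,10,0,0,0,0,0],[-0.5,15,0,0,0,0,0],[-0.5,21,0,0,0,0,0],[-1,28,0,0,0,0,0],[-1,36,0,0,0,0,0],[-1.5,44,0,0,0,0,0],[-1.5,52,0,0,0,0,0],[-2,60,0,0,0,0,0],[-2,68,0,0,0,0,0],[-2.5,76,0,0,0,0,0],[-2.5,84,0,0,0,0,0],[-3,92,0,0,0,0,0],[-3,100,0,0,0,0,0],[-3.5,108,0,0,0,0,0],[-4,116,0,0,0,0,0],[-4,124,0,0,0,0,0],[-4.5,131,0,0,0,0,0]]]'; python3 -m creep '[[[0,6,0,0,0,0,0],[-0.5,11,0,0,0,0,0],[-0.5,15,0,0,0,0,0],[-0.5,18,0,0,0,0,0],[-0.5,19.5,0,0,0,0,0],[-0.5,20,0,0,0,0,0],[-0.5,20,0,0,0,0,0],[-0.5,20,0,0,0,0,0]]]'
python3 - <<'E'
from h import *
T=snap('top','top10');captop('T',*T,.121); S=snap('side','side10');captop('S',*S,.121);captop('T tall',*T,.135,x=.744,y=-.115); captop('S tall',*S,.135,x=.744,y=-.115)
E
```

```text
time_s: 60.17
ee_pos: [0.6212, -0.1396, 0.087]
tool_rot: [[-0.999, -0.035, 0.001], [-0.035, 0.999, -0.001], [-0.001, -0.001, -1.0]]
force: [-1.4, -3.4, 5.1]
width: 0.0256
grasp_force: 30.0
time_s: 60.83
ee_pos: [0.6204, -0.1195, 0.087]
tool_rot: [[-0.999, -0.035, 0.0], [-0.035, 0.999, -0.0], [-0.0, -0.0, -1.0]]
force: [-2.3, -2.1, 5.8]
width: 0.0255
grasp_force: 30.0
T few 0
S captop 153 692.8 -193.3 16.5 mean z 0.1218 range [[678.6, -207.9, 115.9], [705.7, -179.8, 124.5]]
T tall few 3
S tall few 0
```

```bash
python3 -m creep '[[[0,0,0,0,0,0,0],[0,0,0,0,0,0,0],[0,0,0,0,0,0,0],[0,0,0,0,0,0,0],[0,0,0,0,0,0,0],[0,0,0,0,0,0,0],[0,0,0,0,0,0,0],[0,0,0,0,0,0,0],[0,0,0,0,0,0,0],[0,0,0,0,0,0,0],[0,0,0,0,0,0,0],[0,0,0,0,0,0,0],[0,0,0,0,0,0,0],[0,0,0,0,0,0,0],[0,0,0,0,0,0,0],[0,0,0,0,0,0,0]]]'; python3 -m creep '[[[-0.5,-1,0,0,0,0,0],[-1.5,-2.5,0,0,0,0,0],[-3.5,-5,0,0,0,0,0],[-5.5,-8.5,0,0,0,0,0],[-8.5,-12.5,0,0,0,0,0],[-11.5,-17.5,0,0,0,0,0],[-15.5,-23.5,0,0,0,0,0],[-20,-30,0,0,0,0,0],[-24,-36.5,0,0,0,0,0],[-28.5,-43.5,0,0,0,0,0],[-33,-50,0,0,0,0,0],[-37,-56,0,0,0,0,0],[-41,-62,0,0,0,0,0],[-44,-67,0,0,0,0,0],[-47,-71,0,0,0,0,0],[-49,-74.5,0,0,0,0,0],[-50.5,-77,0,0,0,0,0],[-51.5,-78,0,0,0,0,0],[-51.5,-78,0,0,0,0,0],[-51.5,-78,0,0,0,0,0]]]'
python3 - <<'E'
from h import *
T=snap('top','top11');captop('T',*T,.135); S=snap('side','side11');captop('S',*S,.135)
caps('T',*T,x0=.62,x1=.77,y0=-.3,y1=-.1,zmin=.09)
E
```

```text
time_s: 62.27
ee_pos: [0.6204, -0.1194, 0.087]
tool_rot: [[-0.999, -0.035, 0.0], [-0.035, 0.999, -0.0], [-0.0, -0.0, -1.0]]
force: [-2.5, -1.1, 5.8]
width: 0.025
grasp_force: 30.0
time_s: 63.93
ee_pos: [0.5695, -0.1978, 0.087]
tool_rot: [[-0.999, -0.035, 0.002], [-0.035, 0.999, -0.0], [-0.002, -0.0, -1.0]]
force: [1.6, 0.8, 6.0]
width: 0.0255
grasp_force: 30.0
T captop 66 694.0 -192.6 16.3 mean z 0.1341 range [[679.1, -205.8, 130.0], [703.6, -179.5, 139.2]]
S captop 140 693.5 -195.2 16.2 mean z 0.136 range [[678.6, -209.9, 130.3], [705.8, -182.4, 138.4]]
T px [372.4 140.8] 113 ztop 0.1381 circ [array([ 694. , -192.6]), np.float64(16.3)]
T px [345.2 158.2] 73 ztop 0.1091 circ [array([ 636.2, -118.8]), np.float64(14.5)]
```

```bash
python3 -m creep '[[[-0.5,0.5,0,0,0,0,0],[-1,1,0,0,0,0,0],[-1,1,0,0,0,0,0],[-1,1,0,0,0,0,0],[-1,1,0,0,0,0,0],[-1,1,0,0,0,0,0],[-1,1,0,0,0,0,0],[-1,1,0,0,0,0,0],[-1,1,0,0,0,0,0],[-1,1,0,0,0,0,0],[-1,1,0,0,0,0,0],[-1,1,0,0,0,0,0],[-1,1,0,0,0,0,0],[-1,1,0,0,0,0,0],[-1,1,0,0,0,0,0],[-1,1,0,0,0,0,0],[-1,1,0,0,0,0,0],[-1,1,0,0,0,0,0],[-1,1,0,0,0,0,0],[-1,1,0,0,0,0,0]]]'; python3 -c "
from h import *
captop('S',*snap('side','side12'),.135)"
python3 -m creep '[[[-1,0,0,0,0,0,0],[-3,0,0,0,0,0,0],[-6,0,0,0,0,0,0],[-10,-0.5,0,0,0,0,0],[-15,-0.5,0,0,0,0,0],[-21,-0.5,0,0,0,0,0],[-28,-1,0,0,0,0,0],[-36,-1,0,0,0,0,0],[-44,-1.5,0,0,0,0,0],[-52,-2,0,0,0,0,0],[-60,-2,0,0,0,0,0],[-68,-2.5,0,0,0,0,0],[-75,-2.5,0,0,0,0,0],[-82,-3,0,0,0,0,0],[-88,-3,0,0,0,0,0],[-93,-3,0,0,0,0,0],[-97,-3.5,0,0,0,0,0],[-100,-3.5,0,0,0,0,0],[-102,-3.5,0,0,0,0,0],[-103,-3.5,0,0,0,0,0]]]';python3 -m creep '[[[-1,0,0,0,0,0,0],[-2,0,0,0,0,0,0],[-3,0,0,0,0,0,0],[-4,0,0,0,0,0,0],[-5,0,0,0,0,0,0],[-6,0,0,0,0,0,0],[-7,0,0,0,0,0,0],[-8,0,0,0,0,0,0],[-8,0,0,0,0,0,0]]]'
```

```text
time_s: 65.7
ee_pos: [0.5688, -0.1978, 0.087]
tool_rot: [[-0.999, -0.035, 0.002], [-0.035, 0.999, -0.002], [-0.002, -0.002, -1.0]]
force: [2.3, -2.3, 5.4]
width: 0.0259
grasp_force: 30.0
S captop 144 692.8 -195.3 16.0 mean z 0.1358 range [[678.0, -209.7, 129.7], [705.2, -182.2, 138.5]]
time_s: 67.42
ee_pos: [0.4653, -0.201, 0.087]
tool_rot: [[-0.999, -0.035, 0.001], [-0.035, 0.999, -0.001], [-0.001, -0.001, -1.0]]
force: [1.2, -2.1, 5.5]
width: 0.0252
grasp_force: 30.0
time_s: 68.17
ee_pos: [0.4574, -0.2011, 0.087]
tool_rot: [[-0.999, -0.035, 0.001], [-0.035, 0.999, -0.002], [-0.001, -0.002, -1.0]]
force: [2.2, -2.4, 6.5]
width: 0.0255
grasp_force: 30.0
```

```bash
python3 -m creep '[[[-1,0,0,0,0,0,0],[-2,0,0,0,0,0,0],[-2,0,0,0,0,0,0]]]'; python3 -m creep '[[[-1,0,0,0,0,0,0],[-2,0,0,0,0,0,0],[-2,0,0,0,0,0,0]]]';python3 -c "
from h import *
T=snap('top','top13');caps('T',*T,x0=.42,x1=.65,y0=-.33,y1=-.05,zmin=.085)"
```

```text
time_s: 68.42
ee_pos: [0.4573, -0.2012, 0.087]
tool_rot: [[-0.999, -0.034, 0.005], [-0.034, 0.999, -0.002], [-0.005, -0.002, -1.0]]
force: [6.8, -2.0, 2.3]
width: 0.0252
grasp_force: 30.0
time_s: 68.67
ee_pos: [0.4574, -0.2012, 0.087]
tool_rot: [[-0.999, -0.034, 0.009], [-0.034, 0.999, -0.002], [-0.009, -0.002, -1.0]]
force: [10.5, -0.3, -0.1]
width: 0.0257
grasp_force: 30.0
T px [386.4 179.6] 108 ztop 0.5096 circ [array([ 474.2, -145.2]), np.float64(29.5)]
T px [371.2 177.6] 109 ztop 0.1357 circ [array([ 580. , -196.2]), np.float64(15.1)]
T px [352.5 208. ] 417 ztop 0.2281 circ [array([ 455.9, -140.5]), np.float64(40.7)]
T px [380.6 221.9] 97 ztop 0.3073 circ [array([ 426.7, -183. ]), np.float64(13.9)]
T px [407.3 222.1] 95 ztop 0.2287 circ [array([ 439.8, -272.6]), np.float64(15.6)]
```

```bash
python3 -m creep '[[[1,0,0,0,0,0,0],[2,0,0,0,0,0,0],[2.5,0,0,0,0,0,0],[2.5,0,0,0,0,0,0],[2.5,0,0,0,0,0,0.6],[2.5,0,0,0,0,0,0.6],[2.5,0,0,0,0,0,0.6],[2.5,0,0,0,0,0,0.6],[2.5,0,0,0,0,0,0.6],[2.5,0,0,0,0,0,0.6],[2.5,0,20,0,0,0,0.6],[2.5,0,55,0,0,0,0.6],[2.5,0,90,0,0,0,0.6],[-10,0,110,0,0,0,0.6],[-40,20,120,0,0,0,0.6],[-60,60,120,0,0,0,0.6],[-60,100,120,0,0,0,0.6],[-60,140,120,0,0,0,0.6],[-60,180,120,0,0,0,0.6],[-60,200,120,0,0,0,0.6]]]'
python3 - <<'E'
from h import *
T=snap('top','top14');S=snap('side','side14');print(state()['ee_pos'],state()['time_s'])
for n,t in(('T',T),('S',S)): caps(n,*t,x0=.42,x1=.65,y0=-.33,y1=-.05,zmin=.085)
X=cloud(T[2],T[1]);m=(X[...,2]>.02)&(abs(X[...,0]-.4735)<.045)&(abs(X[...,1]-.36)<.045)
print('stack',cv2.minEnclosingCircle((X[m][:,:2]*1000).astype(np.float32)),X[m][:,2].max())
a=cv2.resize(S[0][100:340,170:470],None,fx=2.4,fy=2.4,interpolation=cv2.INTER_CUBIC); cv2.imwrite('pics/i.png',a)
E
```

```text
time_s: 70.38
ee_pos: [0.3915, 0.0034, 0.2066]
tool_rot: [[-0.999, -0.037, -0.0], [-0.037, 0.999, 0.002], [0.0, 0.002, -1.0]]
force: [1.2, -0.2, 0.6]
width: 0.0562
grasp_force: 0.0
[0.39207842 0.00249656 0.20658525] 70.4833
T px [371.1 177.6] 114 ztop 0.1365 circ [array([ 581.4, -195.6]), np.float64(14.6)]
T px [396.1 197.7] 107 ztop 0.1232 circ [array([ 529. , -272.5]), np.float64(14.8)]
T px [370.1 219.2] 52 ztop 0.1184 circ [array([ 457.9, -199.7]), np.float64(11.2)]
S px [233.1 161.9] 50 ztop 0.3487 circ [array([422.7, -68.9]), np.float64(14.9)]
S px [278.7 264.8] 180 ztop 0.1098 circ [array([ 524.6, -124.5]), np.float64(16.5)]
S px [249.4 290.1] 173 ztop 0.1205 circ [array([ 459.8, -202.6]), np.float64(13.4)]
S px [285.7 318.2] 257 ztop 0.1236 circ [array([ 530.2, -275.3]), np.float64(15.9)]
stack ((474.65496826171875, 359.83819580078125), 32.18125534057617) 0.04335658122976205
```

View pics/i.png

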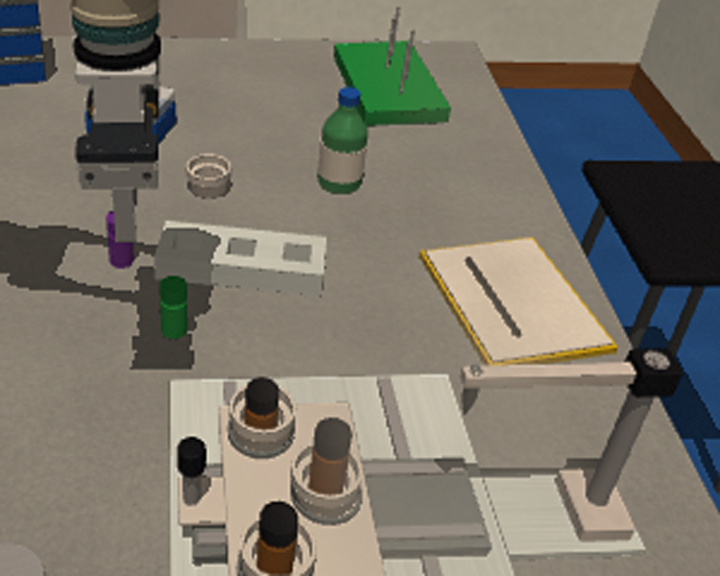

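```bash
python3 -c "
from workcell import job_done
print(job_done())"
```

```text
the job is handed in; nothing more can be done
None
```

The job is handed in, at about 70 s of the 210 s allowed. All three vials stand in their own cups in the carrier, and each held for over a second with its cap measured within about 2–3 mm of the pointer, in the order short, mid, tall. The carrier is drawn back to its front stop and the last cup is still standing in its place. My first try at the handle missed and closed on air before I re-gripped, and the third cup caught on its pocket lip and was reseated.

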